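# Clamp the glued compass box

### The job

The compass box on the turntable has just been glued. Slide the clamp's jaw gently down its bar until the rubber foot bears lightly on the box's lid, by only a few newtons, and the arm cocks upward and holds by itself when you take your hand off; do not lean on the jaw to press the box. Then tighten with the wooden T-handle, clockwise seen from above, until the foot presses with about 13 newtons (never more than 22), let go of everything, and leave the box and the instruments around it where they stand.

Things in the scene. Friction and masses are not known exactly. Their poses are not given: they have to be found in the camera images.
- turntable: Elm turntable, fixed, does not turn, 336 mm across, top 40 mm above the marble. Origin: centre of its underside; its x points from the centre to the clamp's upright steel bar, which stands 120 mm out (16 mm along x, 22 mm along y, top 216 mm above the marble). The clamp's screw axis stands over the turntable's centre within a few mm.
- runner: The clamp's sliding jaw and all it carries, 0.3 kg: black steel collar round the bar (60 mm high, 43 x 40 mm) and an arm 24 mm high, 18 mm wide, reaching 120 mm towards -x to the screw. Origin: on the bar's axis at mid-height of collar and arm; axes as the turntable's. It slides only along the bar and stays put, but with its 1 mm play a load out at the screw tilts it and makes it bind.
- thumb (a point): Centre of the flat top (30 x 30 mm) of the thumb boss on the arm, level with the collar's top, 40 mm from the bar's axis towards the screw, 30 mm above the runner's origin: push here with shut fingers and the jaw slides down under a few newtons. Once the foot is seated and the arm cocked, a push of F (N) presses the foot with about 0.6 F + 1.5 N, which stays when the push ends.
- jaw (a joint): Tilt of the arm on the bar, rad: about -0.045 while it droops freely, +0.04 to +0.055 when the foot is pushed up and the arm is cocked and binds; the foot, 120 mm from the bar, rises about 10 mm relative to the runner from one to the other, at little force.
- handle: Wooden T-handle of the screw, 64 mm long (own x), 12 mm thick (own y), 20 mm high; origin at its centre on the screw axis, 57 mm above the runner's origin when unscrewed, 30 mm clear of the arm. Clockwise from above drives handle and foot down 2.4 mm per rad (5 rad in all). Friction 0.06 N m, plus 0.0024 N m per newton on the foot; stays where left.
- foot: Domed black rubber foot under the screw, 28 mm across. Origin: lowest point of its dome, 52 mm below the runner's origin when unscrewed and the arm level (less when the cushion yields); its cushion yields 1 mm per 5 N, at most 6 mm, with the arm cocked, which gives a little too, turning the handle adds about 6 N per rad.
- compass_box: Walnut compass box with sliding lid, 84 mm along x, 74 mm along y, loose, standing on the turntable under the foot. Origin: centre of its underside. Its walls are 45 mm high; the lid between them, bedded in glue, stands proud by 0 to 4 mm, differently each time, so its top is 45 to 49 mm above the origin. It does not yield under the clamp.
- clinometer: Polished brass clinometer: upright dial 52 mm across on a small foot, 60 mm high. Origin: centre of its underside. Bystander.
- aneroid: Aneroid movement in a gilt brass cage, 50 mm across, 44 mm high. Origin: centre of its underside. Bystander.
- dome_weight: Squat nickel dome weight, 48 mm across, 34 mm high. Origin: centre of its underside. Bystander.
Things that resemble listed ones, but are neither listed nor needed, are in the scene too. Of the things like the compass_box, leave any that is pink, purple or yellow; of the rest the smaller one is meant.

How it is judged:
By the outcome, as a careful person would: the job done as asked, in the order asked, and still so for the second after the job is handed in, with the robot touching nothing.
It also fails if it takes over 72 s, if anything falls off the work surface, if the arm or the gripper's body presses on something with over 40 N, if the wrist force passes 120 N, or if a joint passes its speed limit or range.

### The arm

A 6-joint arm with a two-finger parallel gripper is mounted at the origin on the work surface. World frame = base frame: x ahead of the robot, y to its left, z up, the work surface at z = 0. Lengths are in mm, angles in rad, forces in N, time in s.
With the tool pointing down it reaches from about 350 to 775 mm from the base axis. Payload 7.3 kg.
Tool frame: the origin (TCP) lies between the finger pads; the fingertips stand 8 mm ahead of it and the grasp point (between the pads) lies 11 mm behind it; y points along the fingers, z is the direction in which the jaws open and shut, and the axes are right-handed (so a half turn about y gives the same grasp; the last joint's range is limited). The gripper opens to 92 mm and grips with 3 to 60 N. Pads are 19 mm wide; open, the fingers measure 130 mm over their backs; the gripper's body (75 mm by 190 mm) begins 47 mm behind the grasp point.
Start: joints at [1.189, 0.342, 1.524, -0, 1.275, -0.146], TCP at [122.634, 510.495, 234.741] pointing down, gripper open.
Joint ranges: [-2.53, 2.53], [-0.77, 2.02], [0.04, 2.7], [-1, 4.14], [0.28, 2.66], [-3.11, 3.11]. Speed limits (rad/s): [2.57, 2.57, 3.14, 3.14, 3.14, 3.14].

### API

Orientations are given as [roll, pitch, yaw] about the fixed x, y, z axes, in that order (R = Rz(yaw) Ry(pitch) Rx(roll)).
In Python, from plant import bot, vision, job gives the robot as it stands. The module is installed in compiled form; this text tells all that it offers.
- The arm moves only by the tool arm_command, never from a script. Its argument "deltas" is a list of rows, each a list of 4 numbers: the shift along the tool's x, y, z in m, then the turn about the tool's y in degrees. In form: [[x, y, z, twist], ...]. A call has 1 to 5 rows; each row shifts and turns the commanded pose from where the row before left it, along the tool's axes as they then stand; what a row does not reach is not made up. A row lasts 1/10 s, in which the tool goes at most 50 mm and 8.59 degrees, less where a joint would pass 70% of its speed; a pose out of reach is approached as far as the arm can. A call is refused whole if a number of a shift passes 0.05 or a number of a turn 8.59, either way. A call with a gripper value outside its range is refused whole. "claw" is the closure in counts, from 0 (fully open) to 255 (shut), set as the call begins (left out, the last holds). The fingers move at their own pace and stop on an object; the grip force is fixed at half the most. Time passes only in rows, so rows that do not move let the fingers close. It gives the time, the measured TCP pose, the force and the opening at its end, in the units of the state.
- bot.get_obs(): the state, without advancing time (a new reading comes with each control period).
- vision.capture(name): name is "scene" or "side" or "wrist"; returns a dict with "img" (384x512x3 uint8, red, green, blue), "camera_matrix" (3x3 intrinsics, pixels), "world_to_cam" (4x4, takes a point from world to camera coordinates); the wrist camera has in their place "mount" (4x4, takes a point from camera to tool coordinates, whose origin is the TCP and whose axes are the tool frame's). Camera axes: x right, y down, z forward; pixel columns grow to the right and rows downward; lengths in mm; the calibration is good to about 2 mm. A picture is of the moment at which its call begins: read the wrist's pose just before it. There is no depth.
- job.close_job(): hands the job in, once; it reports no verdict.
Trained networks look in a picture, given as the dict that the camera call returned (one of the last four; its "shot" number tells which), for a name from the list of things; names that differ only in an ending like _2 or _b are one class to them, and where a whole thing is asked for, a point or a joint stands for the part that bears it (a point fixed in the world has none). Each returns a list of dicts, best first, with "confidence" (0 to 1); they miss things now and then, are a little off and sometimes report something else, mostly with a low value. They report only what shows in the picture. A call takes as long as a camera call. They do not tell look-alikes from the thing itself.
- vision.find_in(picture, name): "xyz" ([x, y, z] in mm, in the coordinates of the camera as it stood for that picture, good to about 4 mm: the middle of the surface that is visible of it).
- vision.regions_of(picture, name): "mask" (384x512 bool, what is visible of it).
The state is a dict: "time": time; "joint_positions": joint angles; "dq": joint speeds; "tau": joint torques, N m; "tool_pos": TCP position; "tcp_rot": TCP orientation; "contact_force": force on the tool from outside, world axes, zero at the start; "moment": the same for the moment, N m; "grip_width": finger opening in mm.
Only numpy, scipy, OpenCV 4.12 (cv2) and the standard library are available. Lean on these libraries where they do the work, as an engineer would, in place of code of your own. Each camera call takes 0.05 s, during which the arm holds its last target. There are 200 camera calls.

## Working session

There is one attempt and no reset: what is moved stays moved. The work goes in short steps, Python scripts to look and compute and a tool call to move; the robot and the scene stay as the last step left them, time stands still between calls to the robot, and variables do not carry over. Pictures are saved under pics/ and viewed, about 8 in all and at most 12, crops included, and the job is handed in when it is done.

Besides the shell and the picture viewer there is one more tool, called after ">>>" in YAML: its name, and indented under it one key for each argument. arm_command: Moves the arm, as the interface text tells. Its arguments: {"type":"object","properties":{"deltas":{"type":"array","items":{"type":"array","items":{"type":"number"}}},"claw":{"type":"number"}},"required":["deltas"]}

```bash
mkdir -p pics
cat > h.py <<'E'
import numpy as np, cv2
from scipy.spatial.transform import Rotation as Ro
from plant import bot, vision, job
def toolT(o):
    T=np.eye(4);T[:3,:3]=Ro.from_euler('xyz',o['tcp_rot']).as_matrix();T[:3,3]=o['tool_pos'];return T
def shot(name):
    o=bot.get_obs();p=vision.capture(name)
    p['c2w']=toolT(o)@np.array(p['mount']) if name=='wrist' else np.linalg.inv(p['world_to_cam'])
    return p
def w(p,x): return (p['c2w']@np.r_[x,1])[:3]
def proj(p,X):
    c=np.linalg.inv(p['c2w'])@np.r_[X,1];u=p['camera_matrix']@c[:3];return u[:2]/u[2]
def ray_z(p,uv,z):
    d=p['c2w'][:3,:3]@np.linalg.inv(p['camera_matrix'])@np.r_[uv,1];o=p['c2w'][:3,3]
    return o+d*(z-o[2])/d[2]
def save(p,f): cv2.imwrite('pics/'+f,p['img'][...,::-1])
E
python3 - <<'E'
from h import *
np.set_printoptions(precision=1,suppress=True)
o=bot.get_obs();print(o['time'],o['tool_pos'],o['tcp_rot'],o['contact_force'],o['grip_width'])
print(toolT(o)[:3,:3])
ps=[]
for c in ['scene','side']:
    p=shot(c);ps.append(p['img'])
    print(c,p['c2w'][:3,3])
    for n in ['turntable','runner','thumb','handle','foot','compass_box','clinometer','aneroid','dome_weight']:
        for r in vision.find_in(p,n)[:3]: print(n,round(r['confidence'],2),w(p,r['xyz']),proj(p,w(p,r['xyz'])))
    cv2.imwrite('pics/%s0.png'%c,cv2.resize(p['img'],(800,600),interpolation=cv2.INTER_CUBIC)[...,::-1])
E
```

```text
0.0 [122.5 510.1 234. ] [-1.6  0.  -0.2] [-0.2 -0.6  0.8] 92.10700959824058
[[ 1.  -0.   0.2]
 [-0.2 -0.   1. ]
 [-0.  -1.  -0. ]]
scene [ 842.7 -439.2  850.2]
turntable 0.76 [ 626.4 -109.    39. ] [281.5 257.3]
runner 0.81 [649.9 -81.5 182.7] [300.8 226.4]
thumb 0.71 [651.5 -84.  182.7] [300.7 227.6]
handle 0.64 [581.2  30.3  74.6] [301.8 205.3]
foot 0.54 [593.9 -99.8 132.5] [275.1 229. ]
compass_box 0.88 [ 466.  -384.3   44.3] [155.5 295.9]
compass_box 0.86 [ 595.1 -106.2   92.4] [273.3 239.2]
compass_box 0.68 [736.9 201.5  60.6] [385.  199.8]
clinometer 0.89 [578.5  28.4  74. ] [300.6 205.3]
aneroid 0.94 [ 480.1 -131.9   79.7] [232.4 222.4]
dome_weight 0.78 [ 607.9 -215.    62.7] [247.8 279.1]
side [ 142.5 -670.3  644.3]
turntable 0.84 [ 577.6 -105.3   40. ] [285.9 226.1]
runner 0.66 [622.  -83.4 177.3] [298.3 171.4]
thumb 0.73 [622.6 -82.9 179. ] [298.4 170.6]
handle 0.56 [580.  -90.4 226.9] [286.8 159.4]
foot 0.4 [581.  -94.3 130.4] [286.1 194.6]
compass_box 0.91 [ 568.3 -104.9   87.7] [283.6 212.4]
compass_box 0.82 [ 662.8 -402.6   47.4] [403.1 289. ]
compass_box 0.76 [ 266.4 -243.    65. ] [193.6 313. ]
clinometer 0.61 [570.3  24.   73.8] [256.8 191.2]
aneroid 0.72 [ 469.5 -128.6   78.5] [254.3 234.9]
```

View pics/scene0.png

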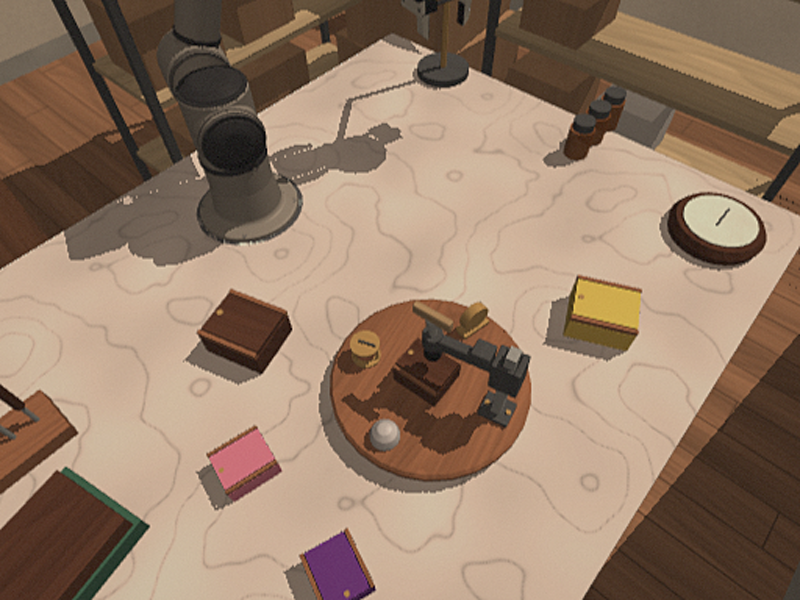

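View pics/side0.png

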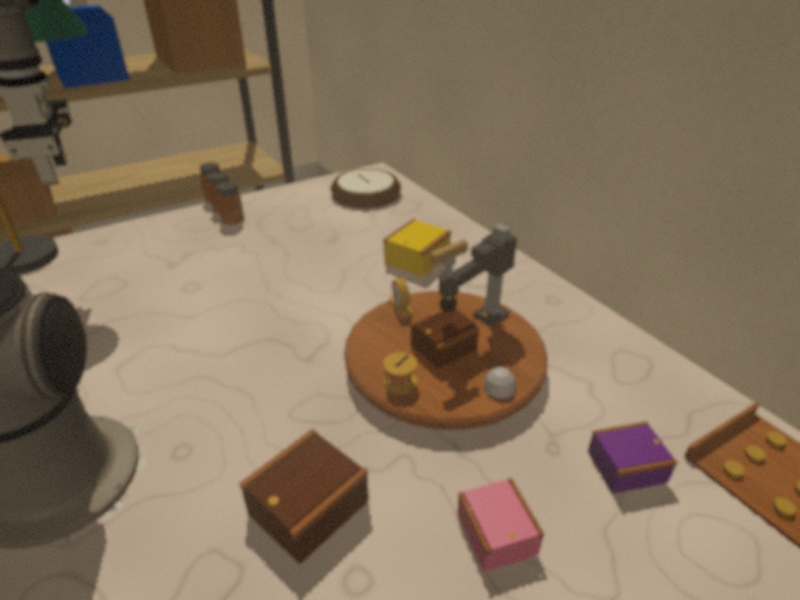

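Scene view: the dark brown box, px (427,370), stands under the foot. The handle is at (432,318), the collar at (505,365), and the bystanders are on the turntable. The side view agrees. The larger brown box at the left is the look-alike. I'm moving above the clamp for a wrist view.

>>> arm_command:
  deltas:
    - [0.03,-0.02,-0.024,0]
    - [0.03,-0.02,-0.024,0]
    - [0.03,-0.02,-0.024,0]
    - [0.03,-0.02,-0.024,0]
    - [0.03,-0.02,-0.024,0]
  claw: 255

```text
time: 1.5
tool_pos: [241.0, 357.4, 335.7]
tcp_rot: [-1.57, -0.0, -0.235]
contact_force: [1.2, 0.5, 0.7]
grip_width: 56.6
```

>>> arm_command:
  deltas:
    - [0.03,0,-0.024,0]
    - [0.03,0,-0.024,0]
    - [0.03,0,-0.024,0]
    - [0.03,0,-0.024,0]
    - [0.03,0,-0.024,0]

```text
time: 2.0
tool_pos: [359.0, 205.7, 335.0]
tcp_rot: [-1.57, -0.001, -0.236]
contact_force: [0.5, 1.2, 0.5]
grip_width: 16.4
```

>>> arm_command:
  deltas:
    - [0.03,0,-0.024,0]
    - [0.03,0,-0.024,0]
    - [0.03,0,-0.024,0]
    - [0.03,0,-0.024,0]
    - [0.03,0,-0.024,0]

```text
time: 2.5
tool_pos: [476.8, 53.8, 334.9]
tcp_rot: [-1.571, -0.0, -0.236]
contact_force: [-0.0, 0.0, 0.2]
grip_width: 0.3
```

>>> arm_command:
  deltas:
    - [0.03,0,-0.024,0]
    - [0.03,0,-0.024,0]
    - [0.03,0,-0.024,0]
    - [0.015,0,-0.012,0]
    - [0,0,0,0]

```text
time: 3.0
tool_pos: [559.5, -53.1, 333.6]
tcp_rot: [-1.571, 0.001, -0.239]
contact_force: [-0.2, 0.2, -0.5]
grip_width: 0.4
```

Run:
```python
from h import *
np.set_printoptions(precision=1,suppress=True)
p=shot('wrist');print(p['c2w'])
for n in ['turntable','runner','thumb','handle','foot','compass_box']:
    for r in vision.find_in(p,n)[:2]: print(n,round(r['confidence'],2),w(p,r['xyz']),proj(p,w(p,r['xyz'])))
import pickle;pickle.dump(p,open('w1.pkl','wb'))
cv2.imwrite('pics/w1.png',cv2.resize(p['img'],(800,600),interpolation=cv2.INTER_CUBIC)[...,::-1])
```

```text
[[  0.2   0.9   0.3 491. ]
 [  1.   -0.2  -0.1 -35.6]
 [  0.    0.3  -1.  484.2]
 [  0.    0.    0.    1. ]]
turntable 0.86 [542.3 -58.9  41.1] [247.8 149.6]
turntable 0.43 [569.8  37.   87. ] [321.8 157.1]
thumb 0.65 [576.7 -83.3 214.1] [227.5 213.6]
handle 0.69 [569.5 -83.2 228.3] [224.1 211.4]
foot 0.49 [575.3 -77.4 127.1] [238.1 188.1]
compass_box 0.93 [560.3 -77.5  89. ] [236.8 170.5]
compass_box 0.89 [ 327.  -222.8   60.2] [80.6 16.2]
```

View pics/w1.png

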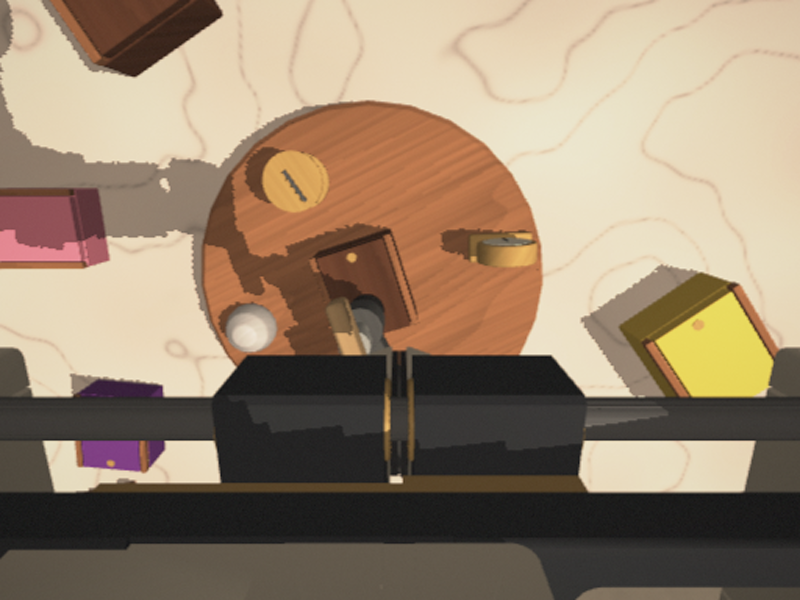

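The wrist view shows the turntable (370,230), the box (365,275) and the handle (345,325). The gripper hides the collar, so I'm backing off along −x to see it.

>>> arm_command:
  deltas:
    - [-0.035,0,0,0]
    - [-0.035,0,0,0]
    - [-0.035,0,-0.01,0]
    - [-0.025,0,-0.01,0]
    - [0,0,0,0]

```text
time: 3.85
tool_pos: [424.8, -39.3, 335.7]
tcp_rot: [-1.571, -0.001, -0.235]
contact_force: [0.5, -0.1, 0.0]
grip_width: 0.6
```

Run:
```python
from h import *
np.set_printoptions(precision=1,suppress=True)
p=shot('wrist');print(p['c2w'][:3,3], bot.get_obs()['tool_pos'])
for n in ['turntable','runner','thumb','handle','foot','compass_box','clinometer']:
    for r in vision.find_in(p,n)[:2]: print(n,round(r['confidence'],2),w(p,r['xyz']),proj(p,w(p,r['xyz'])))
import pickle;pickle.dump(p,open('w2.pkl','wb'))
# turntable rim circle fit
m=vision.regions_of(p,'turntable')[0]['mask'].astype(np.uint8)
c=max(cv2.findContours(m,0,cv2.CHAIN_APPROX_NONE)[0],key=cv2.contourArea)[:,0]
h=cv2.convexHull(c)[:,0]
q=np.array([ray_z(p,u,40)[:2] for u in h if 3<u[0]<508 and 3<u[1]<300])
A=np.c_[2*q,np.ones(len(q))];s=np.linalg.lstsq(A,(q**2).sum(1),rcond=None)[0]
print('tt',s[:2],np.sqrt(s[2]+s[0]**2+s[1]**2))
cv2.imwrite('pics/w2.png',cv2.resize(p['img'],(800,600),interpolation=cv2.INTER_CUBIC)[...,::-1])
```

```text
[355.9 -22.  486.1] [426.5 -39.5 335.7]
turntable 0.85 [487.7 -47.   39.5] [259.  199.4]
turntable 0.39 [573.5 -74.8 175.8] [254.3 304. ]
runner 0.39 [573.8 -77.6 175. ] [252.  304.2]
foot 0.34 [ 474.1 -124.    83.3] [204.4 211.4]
compass_box 0.94 [ 276.5 -215.5   61.5] [100.6  85. ]
compass_box 0.71 [ 450.2 -366.6   44. ] [ 56.2 223.1]
clinometer 0.6 [575.5 -74.4 178.5] [255.  306.7]
tt [580.5 -83.9] 163.84421928080576
```

View pics/w2.png

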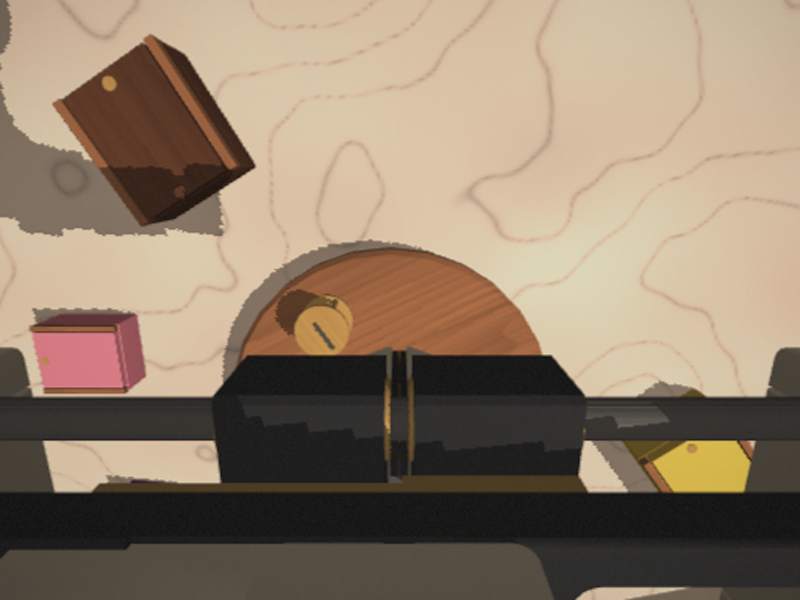

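Wrong way: this shows only the near rim of the turntable (390,300), because the gripper hides everything on its +x side. I'm going forward, past the clamp.

>>> arm_command:
  deltas:
    - [0.048,0,0.003,0]
    - [0.048,0,0.003,0]
    - [0.048,0,0.003,0]
    - [0.048,0,0.003,0]
    - [0.048,0,0.003,0]

```text
time: 4.8
tool_pos: [666.3, -81.7, 334.1]
tcp_rot: [-1.571, 0.0, -0.236]
contact_force: [1.9, -0.6, 0.7]
grip_width: 0.4
```

>>> arm_command:
  deltas:
    - [0.025,0,0,0]
    - [0,0,0,0]
    - [0,0,0,0]

```text
time: 5.1
tool_pos: [688.8, -87.3, 333.1]
tcp_rot: [-1.571, 0.002, -0.236]
contact_force: [0.4, -1.0, 0.6]
grip_width: 0.7
```

```bash
cat > m.py <<'E'
from h import *
import pickle
np.set_printoptions(precision=1,suppress=True)
def tt(p):
    m=vision.regions_of(p,'turntable')[0]['mask'].astype(np.uint8)
    c=max(cv2.findContours(m,0,cv2.CHAIN_APPROX_NONE)[0],key=cv2.contourArea)[:,0]
    h=cv2.convexHull(c)[:,0]
    q=np.array([ray_z(p,u,40)[:2] for u in h if 3<u[0]<508 and 3<u[1]<220])
    f=lambda s:np.hypot(*(q-s).T)-168
    from scipy.optimize import least_squares
    s=least_squares(f,[585,-95],loss='soft_l1');print('tt',s.x,len(q),np.abs(s.fun).mean())
E
python3 - <<'E'
from m import *
p=shot('wrist');print(p['c2w'][:3,3], bot.get_obs()['tool_pos'])
for n in ['turntable','runner','thumb','handle','foot','compass_box','clinometer']:
    for r in vision.find_in(p,n)[:2]: print(n,round(r['confidence'],2),w(p,r['xyz']),proj(p,w(p,r['xyz'])))
pickle.dump(p,open('w3.pkl','wb'));tt(p)
cv2.imwrite('pics/w3.png',cv2.resize(p['img'],(800,600),interpolation=cv2.INTER_CUBIC)[...,::-1])
E
```

```text
[620.4 -70.1 483.7] [688.4 -87.1 334.2]
turntable 0.65 [576.7 -83.7  86.6] [236.1  78.5]
turntable 0.57 [606. -80.  40.] [245.7 102.6]
runner 0.57 [638.2 -78.2 196.5] [250.9 132.2]
runner 0.21 [576.6 -82.5  93.9] [236.6  77.5]
thumb 0.63 [637.9 -75.4 196.9] [253.7 131.2]
handle 0.78 [584.2 -88.2 228.1] [222.2  70.8]
foot 0.66 [586.6 -84.1 230.7] [227.7  72.2]
compass_box 0.97 [ 673.8 -382.5   46.8] [ 62.8 196.3]
compass_box 0.78 [721.6 214.8  60.4] [470.7 135.1]
clinometer 0.78 [579.3  34.6  86.1] [330.1  56.8]
tt [588.8 -83.9] 35 6.635243814714968
```

View pics/w3.png

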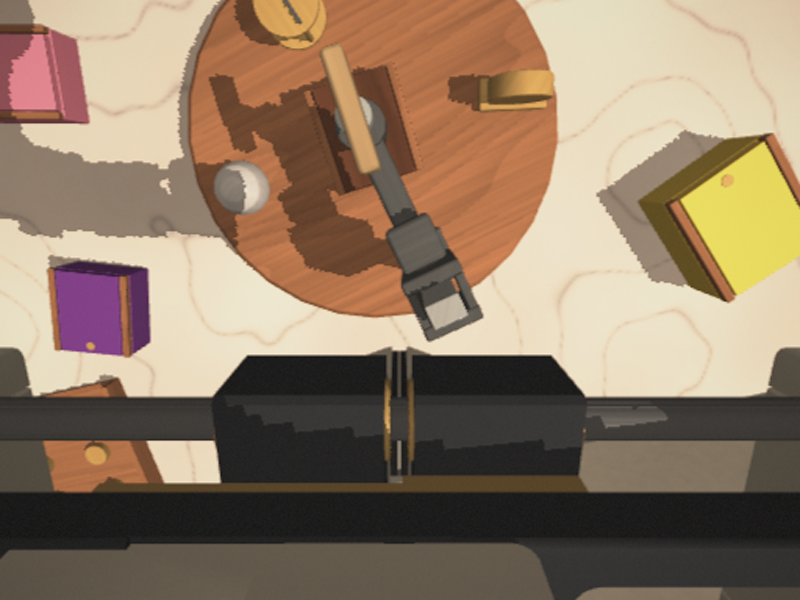

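Wrist view: handle ends at (332,50) and (366,168), screw about (352,110), thumb boss top about (418,243), bar top (446,305), box under the foot. I'll measure from these.

Run:
```python
from m import *
p=pickle.load(open('w3.pkl','rb'))
g=lambda u,v,z:ray_z(p,np.array([u,v])*.64,z)
bar=g(446,305,216);h1=g(332,50,235);h2=g(366,168,235)
print('bar',bar,'handle',(h1+h2)/2,np.linalg.norm(h1-h2),np.degrees(np.arctan2(*(h2-h1)[1::-1])))
d=bar-(h1+h2)/2;print('arm',np.hypot(*d[:2]),np.degrees(np.arctan2(d[1],d[0])))
for z in (190,198,205):
  t=g(418,243,z);print(z,t,np.hypot(*(t-bar)[:2]))
  # boss edges
  a,b=g(387,240,z),g(452,252,z)
R=Ro.from_euler('xyz',bot.get_obs()['tcp_rot']).as_matrix()
for z in (198,):
  t=g(418,243,z);print('tool delta', R.T@(t-np.array(bot.get_obs()['tool_pos'])))
```

```text
bar [700.3 -60.  216. ] handle [585.5 -86.6 235. ] 56.687032809400385 2.2628145996805142
arm 117.79648660055486 13.048481096760918
190 [664.2 -67.8 190. ] 36.86624486234656
198 [663.1 -67.8 198. ] 38.04646901887344
205 [662.  -67.9 205. ] 39.079896810039365
tool delta [-29.2 137.4  12.9]
```

>>> arm_command:
  deltas:
    - [-0.031,0,0.011,0]
    - [0,0.03,0,0]
    - [0,0.03,0,0]
    - [0,0.03,0,0]
    - [0,0.016,0,0]

```text
time: 6.05
tool_pos: [659.8, -69.0, 226.1]
tcp_rot: [-1.571, 0.004, -0.236]
contact_force: [0.1, 0.2, 0.6]
grip_width: 0.3
```

>>> arm_command:
  deltas:
    - [0,0,0,0]
    - [0,0,0,0]
    - [0,0,0,0]

```text
time: 6.35
tool_pos: [661.8, -69.5, 230.5]
tcp_rot: [-1.571, -0.003, -0.236]
contact_force: [-0.2, -0.4, -1.0]
grip_width: 0.3
```

Run:
```python
from m import *
f=np.array([bot.get_obs()['contact_force'] for _ in range(3)]);print(f, bot.get_obs()['tool_pos'])
p=shot('scene');q=shot('side')
a=cv2.resize(p['img'][180:310,200:360],(640,520),interpolation=cv2.INTER_CUBIC);b=cv2.resize(q['img'][110:260,210:370],(555,520),interpolation=cv2.INTER_CUBIC)
cv2.imwrite('pics/s2.png',cv2.resize(np.hstack([a,b]),(800,348))[...,::-1])
```

```text
[[-0.2 -0.4 -1. ]
 [-0.2 -0.4 -1. ]
 [-0.2 -0.4 -1. ]] [661.8 -69.5 230.5]
```

View pics/s2.png

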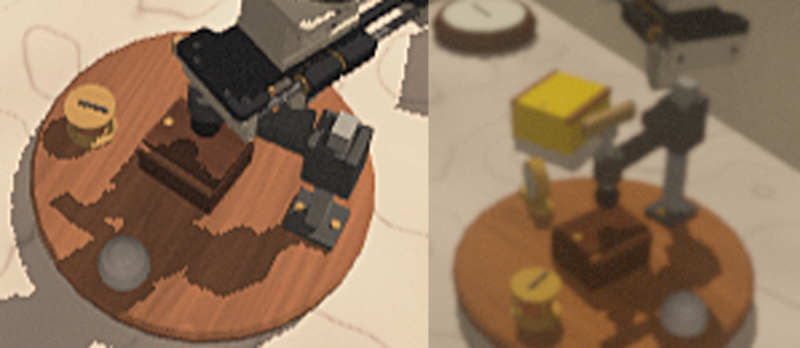

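The crops show the fingers above the thumb boss (left 262,120), with the arm drooping and the foot hanging clear of the box. I'm descending slowly.

>>> arm_command:
  deltas:
    - [0,0.004,0,0]
    - [0,0.004,0,0]
    - [0,0.004,0,0]
    - [0,0.003,0,0]
    - [0,0,0,0]

```text
time: 6.95
tool_pos: [660.8, -69.3, 212.9]
tcp_rot: [-1.571, 0.001, -0.236]
contact_force: [-0.6, -0.3, -0.3]
grip_width: 0.9
```

>>> arm_command:
  deltas:
    - [0,0.002,0,0]
    - [0,0.002,0,0]
    - [0,0.002,0,0]
    - [0,0.002,0,0]

```text
time: 7.35
tool_pos: [661.1, -69.4, 205.5]
tcp_rot: [-1.571, -0.0, -0.236]
contact_force: [-0.7, 0.4, 0.8]
grip_width: 0.6
```

>>> arm_command:
  deltas:
    - [0,0.001,0,0]
    - [0,0.001,0,0]
    - [0,0.001,0,0]
    - [0,0.001,0,0]

```text
time: 7.75
tool_pos: [661.1, -69.4, 202.9]
tcp_rot: [-1.571, -0.001, -0.236]
contact_force: [-1.9, -1.0, 6.0]
grip_width: 0.4
```

>>> arm_command:
  deltas:
    - [0,0.001,0,0]
    - [0,0.001,0,0]
    - [0,0.001,0,0]
    - [0,0.001,0,0]

```text
time: 8.15
tool_pos: [661.1, -69.4, 198.9]
tcp_rot: [-1.571, -0.001, -0.236]
contact_force: [-3.1, 0.7, 5.5]
grip_width: 0.2
```

>>> arm_command:
  deltas:
    - [0,0.001,0,0]
    - [0,0.001,0,0]
    - [0,0.001,0,0]
    - [0,0.001,0,0]
    - [0,0.001,0,0]

```text
time: 8.65
tool_pos: [661.1, -69.4, 193.9]
tcp_rot: [-1.571, -0.001, -0.236]
contact_force: [-3.1, 0.3, 6.0]
grip_width: 0.0
```

>>> arm_command:
  deltas:
    - [0,0.001,0,0]
    - [0,0.001,0,0]
    - [0,0.001,0,0]
    - [0,0.001,0,0]
    - [0,0.001,0,0]

```text
time: 9.15
tool_pos: [661.1, -69.4, 188.9]
tcp_rot: [-1.571, -0.001, -0.236]
contact_force: [-3.1, -0.2, 5.7]
grip_width: 0.4
```

>>> arm_command:
  deltas:
    - [0,0.001,0,0]
    - [0,0.001,0,0]
    - [0,0.001,0,0]
    - [0,0.001,0,0]
    - [0,0,0,0]

```text
time: 9.65
tool_pos: [661.4, -69.5, 188.2]
tcp_rot: [-1.571, -0.005, -0.236]
contact_force: [-10.7, 0.6, 19.2]
grip_width: 0.4
```

Run:
```python
from m import *
p=shot('scene');q=shot('side')
cv2.imwrite('pics/side3.png',cv2.resize(q['img'][130:230,250:350],(600,600),interpolation=cv2.INTER_CUBIC)[...,::-1])
```

```text
(no output)
```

View pics/side3.png

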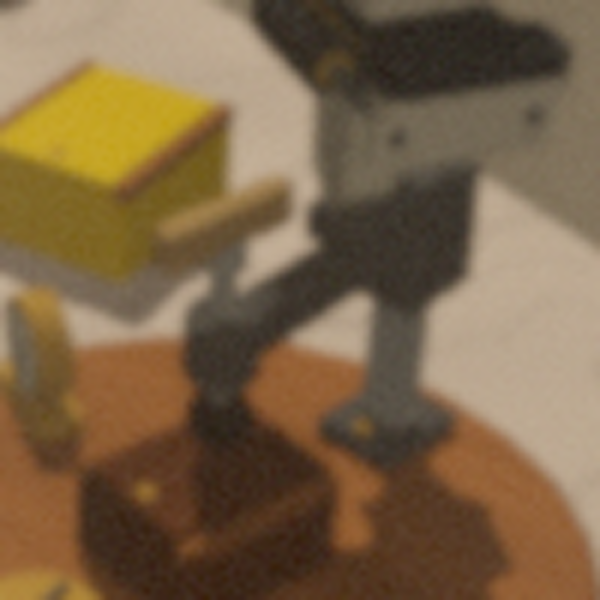

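The force rose to 19 N at TCP z 188, earlier than geometry says the foot should seat. The crop shows the foot (220,425) still seeming to hang above the lid. I'm backing off to find out why.

>>> arm_command:
  deltas:
    - [0,-0.004,0,0]
    - [0,-0.006,0,0]
    - [0,-0.02,0,0]
    - [0,-0.02,0,0]
    - [0,-0.02,0,0]

```text
time: 10.25
tool_pos: [661.1, -69.3, 254.0]
tcp_rot: [-1.571, 0.001, -0.236]
contact_force: [0.6, 0.6, -0.2]
grip_width: 0.4
```

>>> arm_command:
  deltas:
    - [0.03,-0.02,-0.011,0]
    - [0,-0.02,0,0]
    - [0,0,0,0]
    - [0,0,0,0]

```text
time: 10.65
tool_pos: [687.6, -86.9, 293.0]
tcp_rot: [-1.571, 0.001, -0.236]
contact_force: [0.6, 0.3, -0.2]
grip_width: 0.4
```

Run:
```python
from m import *
p=shot('wrist');q=shot('side');s=shot('scene');print(bot.get_obs()['tool_pos'],bot.get_obs()['contact_force'])
for P in (p,q,s):
  for n in ['runner','thumb','handle','foot','compass_box']:
    for r in vision.find_in(P,n)[:2]: print(n,round(r['confidence'],2),w(P,r['xyz']),proj(P,w(P,r['xyz'])))
pickle.dump((p,q,s),open('w4.pkl','wb'))
a=cv2.resize(p['img'][0:240,150:350],(500,600),interpolation=cv2.INTER_CUBIC)
b=cv2.resize(q['img'][140:240,250:325],(300,400),interpolation=cv2.INTER_CUBIC)
c=np.zeros((600,800,3),np.uint8);c[:,:500]=a;c[:400,500:]=b
cv2.imwrite('pics/w4.png',c[...,::-1])
```

```text
[687.1 -86.6 292.3] [-0.5  0.1  0.1]
runner 0.62 [630.5 -75.2 179.5] [251.7 125.7]
thumb 0.83 [632.4 -79.  177.3] [248.  128.9]
thumb 0.24 [575.6 -80.5  87.8] [236.2  73.7]
handle 0.83 [586.1 -86.7 216.4] [220.5  69.6]
handle 0.72 [635.  -78.6 178.3] [249.2 131.8]
compass_box 0.71 [574.4 -81.2  89.2] [235.3  72.6]
compass_box 0.57 [ 673.6 -384.2   42.3] [ 45.9 204. ]
runner 0.92 [623.9 -85.5 160.3] [299.  177.5]
thumb 0.97 [627.2 -84.3 163.9] [299.8 175.6]
handle 0.62 [580.2 -94.5 210.8] [287.6 166.2]
foot 0.67 [ 470.2 -130.    79.8] [254.8 234.7]
foot 0.6 [584.4 -97.1 111.7] [287.6 200.9]
compass_box 0.97 [ 663.2 -404.5   45.1] [403.7 290.3]
compass_box 0.87 [ 449.2 -393.9   44.5] [319.8 335. ]
runner 0.73 [659.3 -81.2 163.3] [303.5 233.2]
thumb 0.63 [659.2 -79.4 164.1] [304.  232.4]
handle 0.48 [577.6 -95.5 210.2] [271.9 205.6]
foot 0.59 [658.2 -82.5 165.1] [302.8 232.8]
foot 0.15 [ 634.8 -122.7   37.7] [280.7 263.4]
compass_box 0.92 [742.1 197.8  64.2] [386.4 201. ]
compass_box 0.89 [ 677.8 -394.4   49.6] [215.4 363.4]
```

View pics/w4.png

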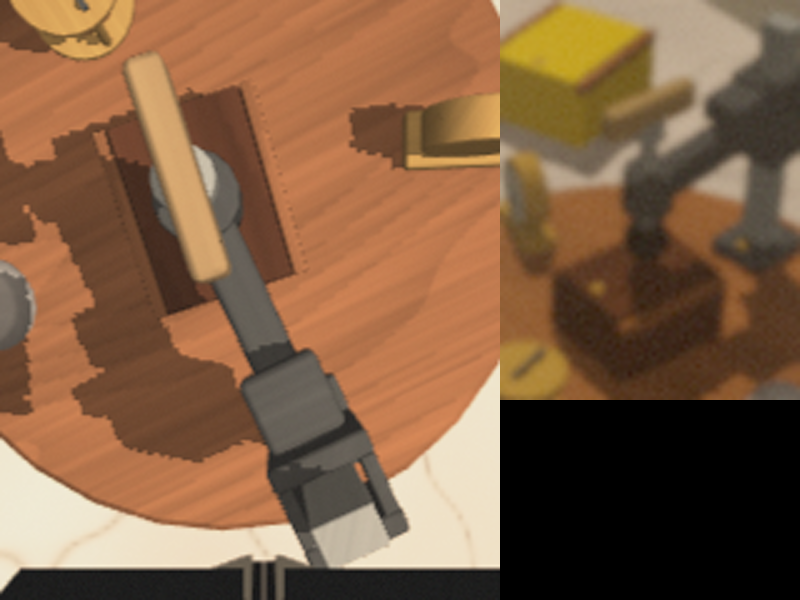

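Run:
```python
from m import *
p,q,s=pickle.load(open('w4.pkl','rb'))
M=np.array(p['mount']);K=p['camera_matrix'];print(M)
def rt(u,v,y):
    d=M[:3,:3]@np.linalg.inv(K)@np.array([u*.64,v*.64,1]);o=M[:3,3];return (o+d*(y-o[1])/d[1])
for y in (-15,-28,-40,-58,-75):
    print(y,[ (rt(u,v,y)[[0,2]]).round(0) for u,v in ((240,355),(560,355),(215,480),(585,480),(400,395),(400,490),(400,350))])
g=lambda u,v,z:ray_z(p,np.array([150+u/2.5,v/2.5]),z)
for c in ((105,130),(245,88),(297,272),(165,315)): print('box',g(*c,85))
print('boxc',g(203,201,87))
for z in (205,212,218): 
  a,b=g(141,58,z+8),g(212,276,z+8);print('handle',z,(a+b)/2,np.linalg.norm(a-b),np.degrees(np.arctan2(*(b-a)[1::-1])))
print('bar',g(348,541,216))
for z in (175,180,185): print('thumb corners',[g(*c,z)[:2] for c in ((244,384),(312,350),(344,420),(272,458))])
for z in (85,89,93,97,101,105,110): print('foot',z,proj(q,[584,-87,z]),proj(q,[588,-90,z]))
```

```text
[[  -0.     1.     0.3  -70.9]
 [  -0.    -0.3    1.  -150.4]
 [   1.     0.     0.     0.7]
 [   0.     0.     0.     1. ]]
-15 [array([-16., -48.]), array([-16.,  51.]), array([ 29., -61.]), array([29., 64.]), array([-3.,  1.]), array([33.,  1.]), array([-18.,   1.])]
-28 [array([-22., -44.]), array([-22.,  46.]), array([ 19., -55.]), array([19., 58.]), array([-9.,  1.]), array([23.,  1.]), array([-23.,   1.])]
-40 [array([-26., -39.]), array([-26.,  42.]), array([ 10., -49.]), array([10., 52.]), array([-15.,   1.]), array([13.,  1.]), array([-28.,   1.])]
-58 [array([-34., -33.]), array([-34.,  35.]), array([ -3., -41.]), array([-3., 44.]), array([-24.,   1.]), array([-0.,  1.]), array([-35.,   1.])]
-75 [array([-40., -27.]), array([-41.,  29.]), array([-15., -33.]), array([-15.,  36.]), array([-33.,   1.]), array([-13.,   1.]), array([-41.,   1.])]
box [ 542.3 -122.4   85. ]
box [540.4 -58.5  85. ]
box [620.7 -53.5  85. ]
box [ 625.2 -117.9   85. ]
boxc [581.  -87.8  87. ]
handle 205 [584.9 -86.4 213. ] 61.00276929079464 4.295095139272801
handle 212 [585.9 -85.9 220. ] 59.14992124038436 4.295095139272801
handle 218 [586.8 -85.4 226. ] 57.56176576860402 4.295095139272813
bar [705.3 -61.8 216. ]
thumb corners [array([653.6, -84.6]), array([647.5, -58.3]), array([674.8, -52.4]), array([682.5, -81.1])]
thumb corners [array([652.9, -84.3]), array([646.9, -58.5]), array([673.7, -52.7]), array([681.3, -80.9])]
thumb corners [array([652.3, -84.1]), array([646.4, -58.7]), array([672.7, -53. ]), array([680.1, -80.7])]
foot 85 [284.6 207.5] [286.6 207.6]
foot 89 [284.6 206.2] [286.6 206.3]
foot 93 [284.7 204.9] [286.7 205.1]
foot 97 [284.8 203.7] [286.8 203.8]
foot 101 [284.8 202.4] [286.9 202.5]
foot 105 [284.9 201.1] [286.9 201.2]
foot 110 [285.  199.5] [287.  199.6]
```

>>> arm_command:
  deltas:
    - [0,0,0,-8.5]
    - [0,0,0,-8.5]
    - [0,0,0,-8.5]
    - [0,0,0,-1]
    - [-0.025,0,0.023,0]

```text
time: 12.05
tool_pos: [659.5, -71.9, 291.1]
tcp_rot: [-1.571, 0.001, 0.222]
contact_force: [0.1, 0.8, -0.6]
grip_width: 0.4
```

>>> arm_command:
  deltas:
    - [0,0.03,0,0]
    - [0,0.03,0,0]
    - [0,0.02,0,0]
    - [0,0.01,0,0]
    - [0,0,0,0]

```text
time: 12.55
tool_pos: [657.6, -70.2, 202.4]
tcp_rot: [-1.57, 0.002, 0.225]
contact_force: [0.5, 0.2, 0.4]
grip_width: 0.4
```

>>> arm_command:
  deltas:
    - [0,0.004,0,0]
    - [0,0.004,0,0]
    - [0,0.002,0,0]
    - [0,0.001,0,0]
    - [0,0,0,0]

```text
time: 13.05
tool_pos: [658.2, -70.3, 192.9]
tcp_rot: [-1.571, -0.0, 0.227]
contact_force: [-0.4, -0.2, 0.6]
grip_width: 0.2
```

>>> arm_command:
  deltas:
    - [0,0.001,0,0]
    - [0,0.001,0,0]
    - [0,0.001,0,0]

```text
time: 13.35
tool_pos: [658.2, -70.2, 189.7]
tcp_rot: [-1.571, -0.0, 0.227]
contact_force: [-0.2, -0.1, 0.2]
grip_width: 0.3
```

>>> arm_command:
  deltas:
    - [0,0.0007,0,0]
    - [0,0.0007,0,0]
    - [0,0.0007,0,0]

```text
time: 13.65
tool_pos: [658.2, -70.3, 188.0]
tcp_rot: [-1.571, -0.0, 0.227]
contact_force: [-1.3, -0.0, 4.7]
grip_width: 0.8
```

>>> arm_command:
  deltas:
    - [0,0.0005,0,0]
    - [0,0.0005,0,0]

```text
time: 13.85
tool_pos: [658.2, -70.3, 187.8]
tcp_rot: [-1.571, -0.001, 0.227]
contact_force: [-2.9, 0.9, 7.8]
grip_width: 0.4
```

Run:
```python
from m import *
o=bot.get_obs();print(o['moment'],o['contact_force'],o['tool_pos'])
q=shot('side');s=shot('scene')
a=cv2.resize(s['img'][170:280,230:350],(436,400),interpolation=cv2.INTER_CUBIC);b=cv2.resize(q['img'][110:220,240:340],(364,400),interpolation=cv2.INTER_CUBIC)
cv2.imwrite('pics/s5.png',np.hstack([a,b])[...,::-1])
for P in (q,s):
  for n in ['runner','thumb','handle','foot']:
    for r in vision.find_in(P,n)[:1]: print(n,round(r['confidence'],2),w(P,r['xyz']),proj(P,w(P,r['xyz'])))
```

```text
[ 0.1  0.6 -0.1] [-2.9  0.9  7.8] [658.2 -70.3 187.8]
runner 0.63 [615.6 -85.6 161.5] [296.3 178.1]
thumb 0.59 [570.   28.2  71.4] [255.8 191.2]
handle 0.6 [581.4 -89.5 210.3] [286.7 165.3]
foot 0.56 [584.  -93.  111.2] [286.4 200.3]
runner 0.78 [688.3 -84.4 179.6] [314.1 238.1]
thumb 0.74 [687.3 -87.  177.2] [312.9 239.1]
handle 0.61 [584.1 -91.3 214.2] [275.4 205. ]
```

View pics/s5.png

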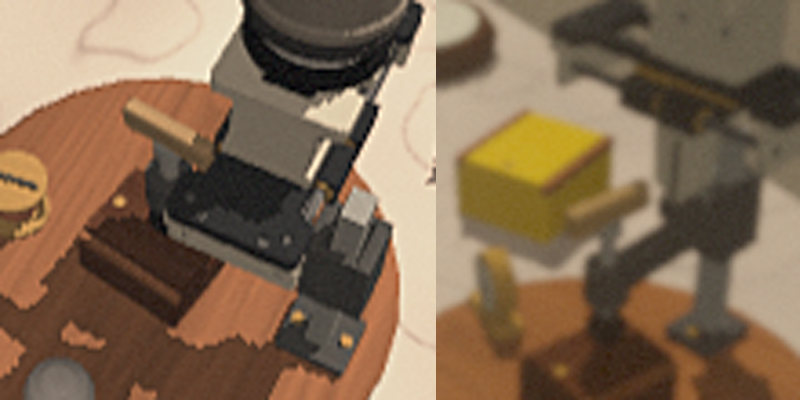

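>>> arm_command:
  deltas:
    - [0,-0.002,0,0]
    - [0,-0.001,0,0]
    - [0,0,0,0]

```text
time: 14.65
tool_pos: [658.2, -70.3, 189.5]
tcp_rot: [-1.571, -0.0, 0.227]
contact_force: [-0.1, -0.4, 0.2]
grip_width: 0.4
```

Run:
```python
from m import *
for i in range(4):
    q=vision.capture('wrist');o=bot.get_obs();print(o['moment'],o['contact_force'],o['tool_pos'])
p=shot('wrist');pickle.dump(p,open('w5.pkl','wb'))
cv2.imwrite('pics/w5.png',cv2.resize(p['img'][:260],(800,406),interpolation=cv2.INTER_CUBIC)[...,::-1])
```

```text
[-0.   0.  -0.1] [ 0.6 -0.7 -0. ] [658.1 -70.3 189.3]
[ 0.  0. -0.] [-0.1  1.   0.9] [658.1 -70.3 189.3]
[-0.  0.  0.] [0.3 0.1 0.1] [658.1 -70.3 189.3]
[ 0. -0.  0.] [ 0.6  0.6 -0.2] [658.1 -70.2 189.3]
```

View pics/w5.png

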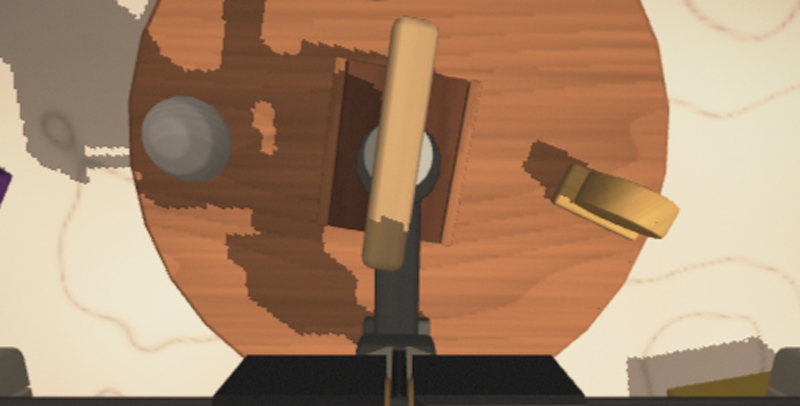

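>>> arm_command:
  deltas:
    - [0,-0.004,0,0]
    - [0,0,-0.02,0]
    - [0,0,-0.02,0]
    - [0,0.003,0,0]
    - [0,0.002,0,0]

```text
time: 15.4
tool_pos: [667.0, -110.7, 187.9]
tcp_rot: [-1.57, 0.001, 0.225]
contact_force: [0.2, 0.5, 0.4]
grip_width: 0.2
```

>>> arm_command:
  deltas:
    - [0,0.001,0,0]
    - [0,0.001,0,0]
    - [0,0.001,0,0]
    - [0,0,0,0]

```text
time: 15.8
tool_pos: [667.1, -108.8, 185.5]
tcp_rot: [-1.571, 0.0, 0.227]
contact_force: [1.3, 0.7, 0.1]
grip_width: -0.1
```

>>> arm_command:
  deltas:
    - [0,0.0015,0,0]
    - [0,0.0015,0,0]
    - [0,0.0015,0,0]
    - [0,0.0015,0,0]
    - [0,0,0,0]

```text
time: 16.3
tool_pos: [667.0, -109.2, 179.3]
tcp_rot: [-1.57, 0.0, 0.227]
contact_force: [0.6, 0.7, -0.0]
grip_width: 0.0
```

Run:
```python
from m import *
print(bot.get_obs()['contact_force'],bot.get_obs()['moment'])
P=[shot('wrist'),shot('side'),shot('scene')]
for n in ['handle','foot','thumb','compass_box']:
  A=[];B=[]
  for p in P:
    rs=vision.regions_of(p,n)
    # choose region nearest expected
    e=proj(p,{'handle':[585,-87,212],'foot':[585,-87,105],'thumb':[665,-70,170],'compass_box':[582,-88,87]}[n])
    best=None
    for r in rs:
      v,u=np.nonzero(r['mask'])
      if len(u)<15: continue
      c=np.array([u.mean(),v.mean()])
      if np.hypot(*(c-e))<30 and (best is None or r['confidence']>best[1]): best=(c,r['confidence'],len(u),(u.min(),u.max(),v.min(),v.max()))
    print(n,e,best)
    if best:
      d=p['c2w'][:3,:3]@np.linalg.inv(p['camera_matrix'])@np.r_[best[0],1];d/=np.linalg.norm(d);Q=np.eye(3)-np.outer(d,d);A.append(Q);B.append(Q@p['c2w'][:3,3])
  if len(A)>1:
    X=np.linalg.solve(sum(A),sum(B));print('  ->',X,[np.linalg.norm(a@X-b) for a,b in zip(A,B)])
pickle.dump(P,open('w6.pkl','wb'))
```

```text
[ 0.6  0.7 -0. ] [-0.  0.  0.]
handle [360.2  98.5] (array([355.5,  89.2]), 0.71, 7320, (np.int64(320), np.int64(394), np.int64(2), np.int64(178)))
handle [287.4 163.8] (array([287. , 167.5]), 0.64, 244, (np.int64(276), np.int64(298), np.int64(159), np.int64(175)))
handle [276.9 204.5] (array([271.7, 204.9]), 0.56, 134, (np.int64(264), np.int64(278), np.int64(198), np.int64(214)))
  -> [579.  -91.8 207.9] [np.float64(4.130156895348852), np.float64(1.9976910102349812), np.float64(3.9029580952162988)]
foot [309.8 104.3] (array([294. , 116.6]), 0.42, 34, (np.int64(292), np.int64(297), np.int64(110), np.int64(123)))
foot [285.3 201. ] (array([286.9, 199.7]), 0.38, 84, (np.int64(281), np.int64(292), np.int64(196), np.int64(204)))
foot [275.3 229.1] (array([275.1, 231.5]), 0.51, 22, (np.int64(272), np.int64(278), np.int64(230), np.int64(233)))
  -> [591.2 -93.8 109.6] [np.float64(5.393392776941824), np.float64(5.261592915137289), np.float64(1.1846705736249366)]
thumb [320.2 248.2] None
thumb [308.7 166.7] (array([296.2, 176.7]), 0.97, 1041, (np.int64(276), np.int64(327), np.int64(156), np.int64(204)))
thumb [308.9 229.8] (array([300.3, 230.7]), 0.62, 765, (np.int64(264), np.int64(337), np.int64(198), np.int64(257)))
  -> [640.1 -62.1 139.6] [np.float64(6.087663113195528), np.float64(6.087663113195423)]
compass_box [305.5 100.5] (array([288.2,  87. ]), 0.72, 6091, (np.int64(250), np.int64(343), np.int64(33), np.int64(151)))
compass_box [284.2 207.3] (array([284. , 215.9]), 0.89, 1133, (np.int64(263), np.int64(306), np.int64(199), np.int64(235)))
compass_box [273.9 232.4] (array([261.8, 233.9]), 0.91, 403, (np.int64(252), np.int64(272), np.int64(216), np.int64(250)))
  -> [ 567.7 -106.7   80.6] [np.float64(8.062013731220501), np.float64(1.9985115555359545), np.float64(7.804102683759177)]
```

Run:
```python
from m import *
from scipy.optimize import brentq
def seg(p,uv,th):
    im=cv2.cvtColor(cv2.GaussianBlur(p['img'],(3,3),0),cv2.COLOR_RGB2LAB).astype(float)
    u,v=map(int,uv);c=np.median(im[v-2:v+3,u-2:u+3].reshape(-1,3),0)
    d=im-c;m=(np.sqrt((d[...,0]*.5)**2+d[...,1]**2+d[...,2]**2)<th).astype(np.uint8)
    n,l=cv2.connectedComponents(m,connectivity=4);m=(l==l[v,u]).astype(np.uint8)
    return cv2.findContours(m,0,cv2.CHAIN_APPROX_NONE)[0]
def ana(p,uv,L,tag,ths):
    for th in ths:
        cs=seg(p,uv,th);c=max(cs,key=cv2.contourArea)[:,0].astype(float)
        def ln(z):
            q=np.array([ray_z(p,k,z)[:2] for k in c],np.float32);r=cv2.minAreaRect(q);return r
        f=lambda z:max(ln(z)[1])-L
        try: z=brentq(f,100,300);r=ln(z);print(tag,th,len(c),'z',round(z,1),r)
        except Exception as e: print(tag,th,len(c),'fail',ln(220)[1])
w3=pickle.load(open('w3.pkl','rb'));w4,_,_=pickle.load(open('w4.pkl','rb'));w5=pickle.load(open('w5.pkl','rb'));w6=pickle.load(open('w6.pkl','rb'))[0]
ana(w3,np.array([350,108])*.64,64,'w3',(8,12,16,20))
ana(w4,(150+176/2.5,168/2.5),64,'w4',(8,12,16,20))
ana(w5,np.array([405,110])*.64,64,'w5',(12,20,28))
for P,t in ((w3,'w3'),(w4,'w4')):
    uv=proj(P,[703,-60,216]);print(t,'bar px',uv, 'thumbpx',proj(P,[663,-69,196 if t=='w3' else 180]))
```

```text
w3 8 167 z 211.1 ((581.7247924804688, -87.28028869628906), (63.999977111816406, 8.945242881774902), 4.601646900177002)
w3 12 171 z 214.5 ((582.0858764648438, -86.99771881103516), (63.99998092651367, 9.529631614685059), 4.585594654083252)
w3 16 174 z 216.6 ((582.3980712890625, -86.81747436523438), (64.0, 10.069134712219238), 4.571305751800537)
w3 20 175 z 219.4 ((582.6932373046875, -86.43934631347656), (64.0, 10.904767036437988), 4.556127071380615)
w4 8 188 z 197.3 ((581.890869140625, -87.28707122802734), (63.999996185302734, 9.06432819366455), 4.766479015350342)
w4 12 190 z 200.8 ((582.43701171875, -87.02283477783203), (64.00003051757812, 9.619895935058594), 4.431303977966309)
w4 16 193 z 202.4 ((582.7027587890625, -86.90111541748047), (63.99997329711914, 10.054753303527832), 4.416006088256836)
w4 20 195 z 204.0 ((582.7286987304688, -86.67337036132812), (63.99998474121094, 10.707871437072754), 4.400707721710205)
w5 12 297 z 175.6 ((575.46728515625, -87.02420043945312), (64.0, 11.799745559692383), 4.582511901855469)
w5 20 303 z 178.4 ((575.6756591796875, -86.92749786376953), (64.00001525878906, 12.886850357055664), 4.526311874389648)
w5 28 1362 z 271.0 ((582.3251342773438, -70.35774230957031), (64.0, 47.048683166503906), 41.50508499145508)
w3 bar px [286.  197.9] thumbpx [266.3 155.5]
w4 bar px [290.9 213.3] thumbpx [267.1 160.6]
```

>>> arm_command:
  deltas:
    - [0,0,-0.03,0]
    - [0,0,-0.03,0]
    - [0,0,-0.03,0]
    - [0,0,0,0]
    - [0,0,0,0]

```text
time: 17.55
tool_pos: [687.1, -197.4, 179.1]
tcp_rot: [-1.57, 0.0, 0.225]
contact_force: [-0.7, 0.2, -0.1]
grip_width: -0.0
```

Run:
```python
from m import *
p=shot('wrist');pickle.dump(p,open('w7.pkl','wb'));print(p['camera_matrix'],p['c2w'][:3,3])
for z in (85,89,94,102): print(z,proj(p,[583,-87,z]))
u,v=proj(p,[585,-87,95]).astype(int)
x0=max(0,min(u-90,512-180));y0=max(0,v-70);print(x0,y0,u,v)
c=p['img'][y0:y0+135,x0:x0+180]
cv2.imwrite('pics/w7.png',cv2.resize(c,(800,600),interpolation=cv2.INTER_CUBIC)[...,::-1])
```

```text
[[299.3   0.  255. ]
 [  0.  299.3 192.7]
 [  0.    0.    1. ]] [ 618.3 -212.8  329.6]
85 [421.3 102.3]
89 [424.1 102.2]
94 [427.7 102. ]
102 [433.8 101.7]
332 34 427 104
```

View pics/w7.png

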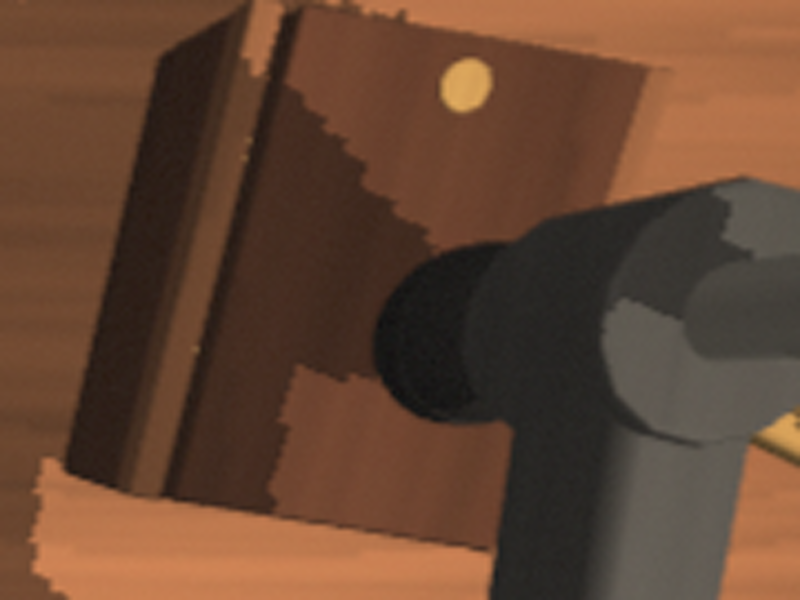

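The close crop shows the foot (430,330) still hanging under a drooping arm. Its axis sits about 5 mm nearer the bar than the handle does. So nothing is seated yet, and the first stop was most likely the gripper against the bar top. The second push may just not have overcome friction, so I'm pushing again with the tool aligned to the arm.

>>> arm_command:
  deltas:
    - [0,-0.025,0,0]
    - [0.001,0,0.045,0]
    - [0.001,0,0.045,0]
    - [0,0,0.04,0]
    - [0,0,0,0]

```text
time: 18.1
tool_pos: [658.9, -63.0, 205.6]
tcp_rot: [-1.569, -0.0, 0.234]
contact_force: [0.0, -0.4, 0.3]
grip_width: 0.6
```

>>> arm_command:
  deltas:
    - [0,0.006,0,0]
    - [0,0.006,0,0]
    - [0,0.003,0,0]
    - [0,0,0,0]

```text
time: 18.5
tool_pos: [659.9, -70.8, 188.6]
tcp_rot: [-1.57, 0.001, 0.225]
contact_force: [-0.2, 0.2, 0.1]
grip_width: 0.7
```

>>> arm_command:
  deltas:
    - [0,0.001,0,0]
    - [0,0,0,0]

```text
time: 18.7
tool_pos: [660.1, -70.4, 188.4]
tcp_rot: [-1.571, 0.0, 0.226]
contact_force: [-0.6, -0.2, 0.7]
grip_width: 0.3
```

>>> arm_command:
  deltas:
    - [0,0.0006,0,0]
    - [0,0.0006,0,0]
    - [0,0,0,0]

```text
time: 19.0
tool_pos: [660.2, -70.1, 188.0]
tcp_rot: [-1.571, -0.001, 0.227]
contact_force: [-1.7, -1.5, 4.4]
grip_width: 0.3
```

```bash
python3 -c "
from m import *
for i in range(3): o=bot.get_obs();print(o['moment'],o['contact_force'],o['tool_pos']);vision.capture('side')"
```

```text
[-0.2  0.3  0.1] [-1.7 -1.5  4.4] [660.2 -70.1 188. ]
[-0.2  0.1  0. ] [-0.3 -2.1  3.6] [660.2 -70.1 188. ]
[-0.2  0.3 -0. ] [-1.7 -1.9  3.1] [660.2 -70.1 188. ]
```

>>> arm_command:
  deltas:
    - [0,0.0005,0,0]
    - [0,0,0,0]

```text
time: 19.35
tool_pos: [660.2, -70.1, 187.6]
tcp_rot: [-1.572, -0.001, 0.227]
contact_force: [-1.1, -1.0, 6.0]
grip_width: 0.2
```

```bash
python3 -c "
from m import *
for i in range(3): o=bot.get_obs();print(o['moment'],o['contact_force'],o['tool_pos']);vision.capture('side')"
```

```text
[-0.3  0.3 -0. ] [-1.1 -1.   6. ] [660.2 -70.1 187.6]
[-0.2  0.4 -0. ] [-2.  -1.7  5.5] [660.2 -70.  187.6]
[-0.2  0.3  0. ] [-1.9 -1.7  5.8] [660.2 -70.1 187.6]
```

>>> arm_command:
  deltas:
    - [0,0.0005,0,0]
    - [0,0,0,0]
    - [0,0.0005,0,0]
    - [0,0,0,0]

```text
time: 19.9
tool_pos: [660.1, -70.1, 187.0]
tcp_rot: [-1.572, -0.001, 0.227]
contact_force: [-3.8, -1.5, 7.4]
grip_width: 0.6
```

>>> arm_command:
  deltas:
    - [0,0.0005,0,0]
    - [0,0.0005,0,0]
    - [0,0,0,0]

```text
time: 20.2
tool_pos: [660.1, -70.1, 186.7]
tcp_rot: [-1.572, -0.001, 0.227]
contact_force: [-5.7, -1.1, 10.6]
grip_width: 0.2
```

>>> arm_command:
  deltas:
    - [0,0.0004,0,0]
    - [0,0,0,0]

```text
time: 20.4
tool_pos: [660.1, -70.1, 186.5]
tcp_rot: [-1.572, -0.002, 0.227]
contact_force: [-5.7, -1.7, 12.0]
grip_width: 0.4
```

Run:
```python
from m import *
P=[]
for c in ('side','scene','wrist'):
    p=shot(c);o=bot.get_obs();P.append(p);print(o['moment'],o['contact_force'],o['tool_pos'])
    for n in ('handle','foot','runner'):
        for r in vision.find_in(p,n)[:1]: print(n,round(r['confidence'],2),w(p,r['xyz']),proj(p,w(p,r['xyz'])))
w5=pickle.load(open('w5.pkl','rb'))
# image motion of handle end & far parts between w5 (released) and now, by template match, with predicted motion for translation
a=cv2.cvtColor(w5['img'],cv2.COLOR_RGB2GRAY);b=cv2.cvtColor(P[2]['img'],cv2.COLOR_RGB2GRAY)
for nm,(u,v),X in (('handle far',(265,18),[553,-90,212]),('handle mid',(258,80),[585,-87,212]),('box edge',(300,60),[560,-60,87]),('clin',(395,130),[585,30,95])):
    t=a[max(0,v-14):v+15,u-14:u+15];y0,x0=max(0,v-35),u-35
    r=cv2.matchTemplate(b[y0:v+36,x0:u+36],t,cv2.TM_CCOEFF_NORMED);_,s,_,l=cv2.minMaxLoc(r)
    got=np.array([x0+l[0]-(u-14),y0+l[1]-max(0,v-14)])
    print(nm,'moved',got,round(s,2),'static pred',proj(P[2],X)-proj(w5,X))
```

```text
[-0.1  0.6 -0.1] [-5.  -1.7 11.1] [660.1 -70.1 186.5]
handle 0.59 [581.6 -94.4 208.8] [288.  166.8]
foot 0.69 [ 573.3 -107.    42.1] [284.9 226.4]
runner 0.75 [616.8 -86.5 158.4] [296.8 179.2]
[-0.2  0.5 -0. ] [-5.8 -2.  10.8] [660.1 -70.1 186.5]
handle 0.51 [582.5 -90.  209.6] [275.2 205.4]
foot 0.23 [686.6 -83.7 179. ] [313.7 237.5]
runner 0.82 [686.9 -86.1 175.8] [312.9 239. ]
[-0.2  0.6 -0. ] [-5.5 -2.6 11.6] [660.1 -70.1 186.5]
handle 0.74 [583.5 -88.2 212.5] [252.5  89. ]
runner 0.71 [ 572.  -106.4   89.7] [234.4  78.8]
handle far moved [ 0 -4] 0.88 static pred [ 1.1 -8.6]
handle mid moved [ 1 -5] 0.99 static pred [ 0.7 -5.4]
box edge moved [ 1 -4] 0.99 static pred [ 1.2 -3.3]
clin moved [ 1 -3] 0.99 static pred [ 2.7 -2.4]
```

>>> arm_command:
  deltas:
    - [0,0.0005,0,0]
    - [0,0.0005,0,0]
    - [0,0,0,0]

```text
time: 21.3
tool_pos: [660.1, -70.2, 186.0]
tcp_rot: [-1.572, -0.002, 0.227]
contact_force: [-7.0, -1.8, 12.8]
grip_width: 0.4
```

>>> arm_command:
  deltas:
    - [0,0.0005,0,0]
    - [0,0.0005,0,0]
    - [0,0,0,0]

```text
time: 21.6
tool_pos: [660.1, -70.2, 185.2]
tcp_rot: [-1.572, -0.002, 0.227]
contact_force: [-8.0, -0.5, 14.5]
grip_width: 0.5
```

Run:
```python
from m import *
p=shot('side');o=bot.get_obs();print(o['moment'],o['contact_force'],o['tool_pos'],o['joint_positions'])
s=shot('scene')
pickle.dump((p,s),open('w8.pkl','wb'))
a=cv2.resize(s['img'][190:260,255:345],(450,350),interpolation=cv2.INTER_LANCZOS4);b=cv2.resize(p['img'][140:230,262:332],(350,450),interpolation=cv2.INTER_LANCZOS4)
c=np.zeros((450,800,3),np.uint8);c[:350,:450]=a;c[:,450:]=b
cv2.imwrite('pics/s8.png',c[...,::-1])
```

```text
[-0.1  0.7 -0.1] [-7.9 -1.5 14.3] [660.1 -70.2 185.2] [-0.2  0.6  1.2 -0.   1.3 -2. ]
```

View pics/s8.png

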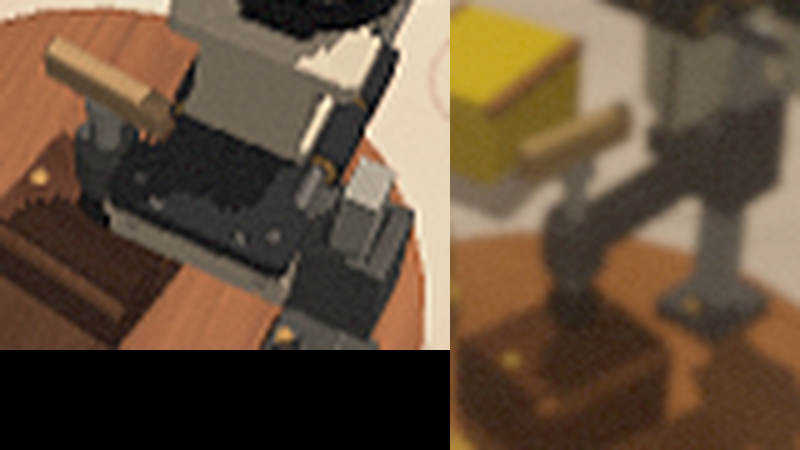

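The crops show the gripper clear of the bar (left 365,190), the fingers on the boss, and the foot close to the lid (right 580,300). I'm out of views, so the tilt has to come from numeric image motion.

Run:
```python
from m import *
_,q4,s4=pickle.load(open('w4.pkl','rb'));q8,s8=pickle.load(open('w8.pkl','rb'))
q0=cv2.resize(cv2.imread('pics/side0.png')[...,::-1],(512,384),interpolation=cv2.INTER_AREA)
s0=cv2.resize(cv2.imread('pics/scene0.png')[...,::-1],(512,384),interpolation=cv2.INTER_AREA)
def tm(a,b,box,R=9):
    x,y,x2,y2=box;t=cv2.resize(a[y:y2,x:x2],None,fx=6,fy=6,interpolation=cv2.INTER_CUBIC)
    B=cv2.resize(b[y-R:y2+R,x-R:x2+R],None,fx=6,fy=6,interpolation=cv2.INTER_CUBIC)
    r=cv2.matchTemplate(B,t,cv2.TM_CCOEFF_NORMED);_,s,_,l=cv2.minMaxLoc(r);return (l[0]/6-R).__round__(2),(l[1]/6-R).__round__(2),round(s,2)
px=lambda P,X:proj(P,X)
for nm,P,i0,i4,i8 in (('side',q4,q0,q4['img'],q8['img']),('scene',s4,s0,s4['img'],s8['img'])):
    for part,X in (('handle',[584,-87,212]),('armend',[586,-87,160]),('foot',[587,-87,105]),('collarlow',[690,-75,140])):
        u,v=px(P,X).round().astype(int);z=np.array(X,float);d=px(P,z+[0,0,-10])-px(P,z)
        b4=(u-9,v-7,u+10,v+7)
        k=(px(P,z+[0,0,16])-px(P,z)).round().astype(int)
        b0=(b4[0]+k[0],b4[1]+k[1],b4[2]+k[0],b4[3]+k[1])
        print(nm,part,'10mm down=',d.round(1),'0->4',tm(i0,i4,b0,R=12),'4->8',tm(i4,i8,b4,R=6))
```

```text
side handle 10mm down= [-0.2  3.7] 0->4 (-0.33, 6.0, 0.94) 4->8 (0.0, 1.0, 0.99)
side armend 10mm down= [-0.2  3.5] 0->4 (0.33, 4.5, 0.81) 4->8 (-0.33, 0.67, 0.98)
side foot 10mm down= [-0.2  3.2] 0->4 (-0.17, 4.5, 0.88) 4->8 (0.17, 0.5, 0.94)
side collarlow 10mm down= [-0.4  3.3] 0->4 (-0.5, 5.33, 1.0) 4->8 (-0.17, 0.67, 0.99)
scene handle 10mm down= [-0.2  2.5] 0->4 (-4.17, 2.17, 0.43) 4->8 (0.17, 0.5, 0.38)
scene armend 10mm down= [-0.2  2.3] 0->4 (-0.33, 3.83, 0.86) 4->8 (-0.17, 0.33, 0.72)
scene foot 10mm down= [-0.1  2. ] 0->4 (-0.33, 3.5, 0.79) 4->8 (-0.5, -0.83, 0.44)
scene collarlow 10mm down= [-0.6  2.1] 0->4 (-0.83, 3.5, 0.99) 4->8 (0.0, 4.83, 0.71)
```

Image motion says the jaw has only translated, about 16 mm and then 2 mm more. It is still drooping and the foot is not seated. So it is binding because I push too far out, and I'll push closer to the bar.

>>> arm_command:
  deltas:
    - [0,-0.005,0,0]
    - [0,-0.003,0,0]
    - [0.009,0,0.001,0]
    - [0,0,0,0]
    - [0,0.003,0,0]

```text
time: 22.2
tool_pos: [669.5, -66.4, 188.4]
tcp_rot: [-1.571, -0.002, 0.227]
contact_force: [-6.9, 2.9, 18.1]
grip_width: 0.1
```

>>> arm_command:
  deltas:
    - [0,0.001,0,0]
    - [0,0.001,0,0]
    - [0,0,0,0]

```text
time: 22.5
tool_pos: [669.6, -66.4, 188.4]
tcp_rot: [-1.572, -0.004, 0.227]
contact_force: [-4.3, 1.8, 14.2]
grip_width: 0.3
```

Stiff contact at TCP z 188.4: that is the gripper on the bar top at z 216, so the first jam is explained. I'll use the smallest lever that still clears the bar.

>>> arm_command:
  deltas:
    - [0,-0.004,0,0]
    - [0,-0.002,0,0]
    - [-0.005,0,0,0]
    - [0,0,0,0]
    - [0,0.003,0,0]

```text
time: 23.0
tool_pos: [663.7, -68.1, 188.4]
tcp_rot: [-1.571, -0.0, 0.227]
contact_force: [-2.0, 0.1, 12.2]
grip_width: 0.3
```

>>> arm_command:
  deltas:
    - [0,0.001,0,0]
    - [0,0.001,0,0]
    - [0,0,0,0]

```text
time: 23.3
tool_pos: [663.9, -68.1, 188.4]
tcp_rot: [-1.572, -0.002, 0.227]
contact_force: [-5.8, 0.4, 10.0]
grip_width: 0.3
```

>>> arm_command:
  deltas:
    - [0,-0.004,0,0]
    - [0,-0.002,0,0]
    - [-0.007,0,0,0]
    - [0,0.002,0,0]
    - [0,0.002,0,0]

```text
time: 23.8
tool_pos: [656.6, -69.6, 188.0]
tcp_rot: [-1.57, 0.0, 0.227]
contact_force: [-0.8, 0.1, 1.0]
grip_width: 0.6
```

>>> arm_command:
  deltas:
    - [0,0.001,0,0]
    - [0,0.001,0,0]
    - [0,0.001,0,0]
    - [0,0,0,0]

```text
time: 24.2
tool_pos: [657.0, -69.5, 185.6]
tcp_rot: [-1.571, -0.0, 0.227]
contact_force: [-0.0, 0.3, -1.0]
grip_width: 0.4
```

>>> arm_command:
  deltas:
    - [0,0.001,0,0]
    - [0,0,0,0]

```text
time: 24.4
tool_pos: [657.0, -69.5, 185.3]
tcp_rot: [-1.571, -0.001, 0.227]
contact_force: [-1.3, -0.5, 5.1]
grip_width: 0.3
```

>>> arm_command:
  deltas:
    - [0,0.0007,0,0]
    - [0,0.0007,0,0]

```text
time: 24.6
tool_pos: [657.0, -69.6, 184.5]
tcp_rot: [-1.571, -0.001, 0.227]
contact_force: [-3.9, -0.1, 8.7]
grip_width: 0.3
```

>>> arm_command:
  deltas:
    - [0,0.0007,0,0]
    - [0,0.0007,0,0]

```text
time: 24.8
tool_pos: [657.0, -69.5, 183.1]
tcp_rot: [-1.571, -0.001, 0.227]
contact_force: [-3.8, -0.3, 8.0]
grip_width: 0.7
```

>>> arm_command:
  deltas:
    - [0,0.0007,0,0]
    - [0,0.0007,0,0]

```text
time: 25.0
tool_pos: [657.3, -69.4, 180.8]
tcp_rot: [-1.571, -0.001, 0.227]
contact_force: [1.8, 0.7, 1.8]
grip_width: 0.5
```

>>> arm_command:
  deltas:
    - [0,0.0007,0,0]
    - [0,0.0007,0,0]

```text
time: 25.2
tool_pos: [657.3, -69.5, 178.8]
tcp_rot: [-1.571, -0.001, 0.227]
contact_force: [1.9, 0.9, 1.9]
grip_width: 0.6
```

>>> arm_command:
  deltas:
    - [0,0.0007,0,0]
    - [0,0.0007,0,0]

```text
time: 25.4
tool_pos: [657.3, -69.5, 177.5]
tcp_rot: [-1.571, -0.001, 0.227]
contact_force: [1.5, 0.4, 3.3]
grip_width: 0.4
```

The force dropped to 2 N at z≈181, so the foot has reached the lid and the arm is cocking. Small steps from here.

>>> arm_command:
  deltas:
    - [0,0.0004,0,0]
    - [0,0,0,0]

```text
time: 25.6
tool_pos: [657.0, -69.5, 177.1]
tcp_rot: [-1.571, -0.0, 0.227]
contact_force: [2.2, 0.2, 2.2]
grip_width: 0.7
```

```bash
cat > st.py <<'E'
from m import *
P=[]
for c in ('side','scene'):
    p=shot(c);o=bot.get_obs();P.append(p);print(o['contact_force'],o['tool_pos'])
pickle.dump(P,open('now.pkl','wb'))
q4=pickle.load(open('w4.pkl','rb'))[1];q8=P[0]
def tm(a,b,box,R=12):
    x,y,x2,y2=box;t=cv2.resize(a[y:y2,x:x2],None,fx=6,fy=6,interpolation=cv2.INTER_CUBIC)
    B=cv2.resize(b[y-R:y2+R,x-R:x2+R],None,fx=6,fy=6,interpolation=cv2.INTER_CUBIC)
    r=cv2.matchTemplate(B,t,cv2.TM_CCOEFF_NORMED);_,s,_,l=cv2.minMaxLoc(r);return np.array([l[0]/6-R,l[1]/6-R]),s
for part,X in (('handle',[584,-87,212]),('armend',[586,-87,160]),('foot',[587,-87,105]),('collarlow',[690,-75,140])):
    u,v=proj(q4,X).round().astype(int);d=(proj(q4,np.array(X)-[0,0,10])-proj(q4,X))[1]
    m,s=tm(q4['img'],q8['img'],(u-9,v-7,u+10,v+7));print(part,'drop mm since w4',round(m[1]/d*10,1),m,round(s,2))
E
python3 st.py
```

```text
[1.6 0.4 1.9] [656.9 -69.6 177.1]
[ 1.2 -0.1  1.9] [656.9 -69.5 177.1]
handle drop mm since w4 5.8 [-0.2  2.2] 0.98
armend drop mm since w4 3.9 [0.  1.3] 0.95
foot drop mm since w4 3.1 [0. 1.] 0.91
collarlow drop mm since w4 12.8 [-0.5  4.2] 0.99
```

>>> arm_command:
  deltas:
    - [0,0.0005,0,0]
    - [0,0,0,0]

```text
time: 25.9
tool_pos: [657.0, -69.5, 176.6]
tcp_rot: [-1.571, -0.0, 0.227]
contact_force: [1.6, 0.1, 1.6]
grip_width: 0.1
```

>>> arm_command:
  deltas:
    - [0,0.0005,0,0]
    - [0,0,0,0]

```text
time: 26.1
tool_pos: [656.9, -69.5, 176.0]
tcp_rot: [-1.571, 0.0, 0.227]
contact_force: [1.0, 1.1, 1.4]
grip_width: 0.8
```

>>> arm_command:
  deltas:
    - [0,0.0005,0,0]
    - [0,0,0,0]

```text
time: 26.3
tool_pos: [656.9, -69.5, 175.5]
tcp_rot: [-1.571, 0.0, 0.227]
contact_force: [2.1, -0.4, 1.6]
grip_width: 0.1
```

>>> arm_command:
  deltas:
    - [0,0.0005,0,0]
    - [0,0,0,0]

```text
time: 26.5
tool_pos: [656.9, -69.5, 175.2]
tcp_rot: [-1.571, -0.0, 0.227]
contact_force: [1.6, -0.1, 2.3]
grip_width: 0.4
```

>>> arm_command:
  deltas:
    - [0,0.0005,0,0]
    - [0,0,0,0]

```text
time: 26.7
tool_pos: [657.0, -69.5, 174.9]
tcp_rot: [-1.571, -0.0, 0.227]
contact_force: [1.0, 0.8, 4.3]
grip_width: 0.5
```

```bash
python3 st.py
```

```text
[ 0.6 -0.3  4.5] [657.  -69.5 174.9]
[0.4 1.3 4.5] [657.  -69.5 174.9]
handle drop mm since w4 5.8 [0.  2.2] 0.97
armend drop mm since w4 4.8 [0.  1.7] 0.93
foot drop mm since w4 3.1 [-0.2  1. ] 0.9
collarlow drop mm since w4 15.8 [-0.7  5.2] 0.99
```

Cocked: the collar has dropped 16 mm and the foot about 4–5 mm, at a push of 4.5 N, so the foot load is about 4 N. I'm releasing and measuring the handle.

>>> arm_command:
  deltas:
    - [0,-0.001,0,0]
    - [0,-0.001,0,0]
    - [0,-0.003,0,0]
    - [0,-0.01,0,0]
    - [0,-0.02,0,0]

```text
time: 27.3
tool_pos: [656.1, -69.4, 208.7]
tcp_rot: [-1.569, 0.003, 0.227]
contact_force: [0.4, 0.1, -0.8]
grip_width: 0.1
```

>>> arm_command:
  deltas:
    - [0,-0.03,0,0]
    - [0,-0.03,0,0]
    - [0,0,0,0]
    - [0,0,0,0]
  claw: 170

```text
time: 27.7
tool_pos: [657.0, -69.6, 270.6]
tcp_rot: [-1.571, -0.001, 0.227]
contact_force: [-1.1, 0.2, -0.4]
grip_width: 27.5
```

```bash
python3 st.py
cat > hd.py <<'E'
from m import *
p=shot('wrist');o=bot.get_obs();print(o['tool_pos'],o['tcp_rot'],o['grip_width'])
pickle.dump(p,open('hd.pkl','wb'))
for r in vision.regions_of(p,'handle')[:3]:
    c=max(cv2.findContours(r['mask'].astype(np.uint8),0,cv2.CHAIN_APPROX_NONE)[0],key=cv2.contourArea)[:,0].astype(float)
    for z in (200,208):
        q=np.array([ray_z(p,k,z)[:2] for k in c],np.float32);print(round(r['confidence'],2),z,cv2.minAreaRect(q), c.min(0),c.max(0))
for r in vision.find_in(p,'handle')[:2]: print(r['confidence'],w(p,r['xyz']))
E
python3 hd.py
```

```text
[-0.3 -0.8 -0.3] [656.6 -69.4 269.2]
[-1.  -0.1  0.5] [656.4 -69.4 268.5]
handle drop mm since w4 5.4 [-0.2  2. ] 0.91
armend drop mm since w4 4.8 [0.2 1.7] 0.93
foot drop mm since w4 3.6 [-0.3  1.2] 0.95
collarlow drop mm since w4 15.8 [-0.7  5.2] 0.99
[656.4 -69.4 268.2] [-1.6  0.   0.2] 30.3134426731889
0.71 200 ((588.8623046875, -85.06611633300781), (64.96376037597656, 18.465986251831055), 10.830976486206055) [240.  63.] [269. 158.]
0.71 208 ((588.8242797851562, -85.05817413330078), (62.59139633178711, 17.7916316986084), 10.83098030090332) [240.  63.] [269. 158.]
0.72 [590.6 -83.4 209.7]
0.45 [ 492.1 -120.6   80.2]
```

Run:
```python
from m import *
p=pickle.load(open('hd.pkl','rb'))
im=cv2.cvtColor(cv2.GaussianBlur(p['img'],(3,3),0),cv2.COLOR_RGB2LAB).astype(float)
u,v=proj(p,[588.8,-85,206]).round().astype(int)
print(u,v,p['img'][v-30:v+31:10,u],p['img'][v,u-12:u+13:3])
c=np.median(im[v-3:v+4,u-2:u+3].reshape(-1,3),0)
for th in (14,20,26):
    d=im-c;m=(np.sqrt((d[...,0]*.3)**2+d[...,1]**2+d[...,2]**2)<th).astype(np.uint8)
    n,l=cv2.connectedComponents(m,connectivity=4);m=(l==l[v,u]).astype(np.uint8)
    k=max(cv2.findContours(m,0,cv2.CHAIN_APPROX_NONE)[0],key=cv2.contourArea)[:,0].astype(float)
    q=np.array([ray_z(p,x,207)[:2] for x in k],np.float32);print(th,cv2.minAreaRect(q),k.min(0),k.max(0))
```

```text
254 112 [[132 103  71]
 [129 102  70]
 [127 101  70]
 [123  98  67]
 [122  97  68]
 [120  95  66]
 [116  90  62]] [[115 110  98]
 [106  85  60]
 [128 100  69]
 [129 101  68]
 [123  98  67]
 [122  96  68]
 [108  86  60]
 [115 108  97]
 [110 104  93]]
14 ((601.8004150390625, -129.96170043945312), (236.52749633789062, 149.5175018310547), 44.519710540771484) [0. 0.] [288. 294.]
20 ((646.1434326171875, -77.56216430664062), (393.67852783203125, 188.67176818847656), 68.65924835205078) [0. 0.] [511. 294.]
26 ((634.16259765625, -72.954345703125), (229.68077087402344, 421.99237060546875), 12.98644733428955) [0. 0.] [511. 315.]
```

```bash
cat > hd2.py <<'E'
from m import *
import sys
def run(p,X,zt):
    im=cv2.cvtColor(cv2.GaussianBlur(p['img'],(3,3),0),cv2.COLOR_RGB2LAB).astype(float)
    u,v=proj(p,X).round().astype(int)
    c=np.median(im[v-3:v+4,u-2:u+3].reshape(-1,3),0)
    for th in (5,7,9,11):
        d=im-c;m=(np.sqrt((d[...,0]*.35)**2+d[...,1]**2+d[...,2]**2)<th).astype(np.uint8)
        m=cv2.morphologyEx(m,cv2.MORPH_OPEN,np.ones((3,3),np.uint8))
        n,l=cv2.connectedComponents(m,connectivity=4);m=(l==l[v,u]).astype(np.uint8)
        k=max(cv2.findContours(m,0,cv2.CHAIN_APPROX_NONE)[0],key=cv2.contourArea)[:,0].astype(float)
        q=np.array([ray_z(p,x,zt)[:2] for x in k],np.float32);print(th,cv2.minAreaRect(q),k.min(0),k.max(0))
if __name__=='__main__': run(pickle.load(open('hd.pkl','rb')),[588.8,-85,206],207)
E
python3 hd2.py
```

```text
5 ((589.03271484375, -86.1048812866211), (61.45464324951172, 9.979930877685547), 4.250010013580322) [240.  64.] [265. 156.]
7 ((589.0762329101562, -86.0189437866211), (61.5612907409668, 10.609820365905762), 4.336628437042236) [240.  64.] [266. 156.]
9 ((589.3638916015625, -85.9412841796875), (62.15877914428711, 11.284943580627441), 4.483008861541748) [240.  64.] [267. 157.]
11 ((589.0096435546875, -85.98339080810547), (62.85569763183594, 11.87054443359375), 4.636647701263428) [240.  63.] [267. 158.]
```

>>> arm_command:
  deltas:
    - [-0.035,0,0,0]
    - [-0.0345,0,-0.001,0]
    - [0,0,0,8.5]
    - [0,0,0,0]
    - [0,0.02,0,0]

```text
time: 28.45
tool_pos: [591.1, -86.5, 251.8]
tcp_rot: [-1.573, -0.006, 0.082]
contact_force: [0.5, 0.1, 0.4]
grip_width: 30.5
```

>>> arm_command:
  deltas:
    - [0,0.015,0,0]
    - [0,0.01,0,0]
    - [0,0,0,0]
    - [0,0,0,0]

```text
time: 28.85
tool_pos: [589.9, -86.1, 224.8]
tcp_rot: [-1.571, -0.0, 0.08]
contact_force: [-0.4, 0.6, 0.3]
grip_width: 30.7
```

>>> arm_command:
  deltas:
    - [0,0.01,0,0]
    - [0,0.01,0,0]
    - [0,0.008,0,0]
    - [0,0.005,0,0]
    - [0,0,0,0]

```text
time: 29.35
tool_pos: [589.0, -86.0, 190.6]
tcp_rot: [-1.57, 0.002, 0.078]
contact_force: [0.8, 0.2, -0.3]
grip_width: 30.8
```

>>> arm_command:
  deltas:
    - [-0.001,0,0,0]
    - [0,0,0,0]
    - [0,0,0,0]
  claw: 207

```text
time: 29.65
tool_pos: [588.6, -86.4, 192.0]
tcp_rot: [-1.571, -0.001, 0.078]
contact_force: [0.2, -0.8, -0.4]
grip_width: 18.7
```

>>> arm_command:
  deltas:
    - [0,0,0,0]
    - [0,0,0,0]
  claw: 213

```text
time: 29.85
tool_pos: [588.6, -86.4, 191.9]
tcp_rot: [-1.571, -0.001, 0.078]
contact_force: [0.6, -1.2, 0.6]
grip_width: 18.7
```

>>> arm_command:
  deltas:
    - [0,0,0,0]
    - [0,0,0,0]
    - [0,0,0,0]

```text
time: 30.15
tool_pos: [588.6, -86.3, 191.8]
tcp_rot: [-1.571, -0.0, 0.078]
contact_force: [-0.9, -1.8, 2.1]
grip_width: 18.4
```

```bash
python3 -c "
from m import *
o=bot.get_obs();print(o['grip_width'],o['moment'],o['contact_force'])"
```

```text
18.38263705929834 [-0.3  0.2  0. ] [-0.9 -1.8  2.1]
```

>>> arm_command:
  deltas:
    - [0,0,-0.001,0]
    - [0,0,-0.001,0]
    - [0,0,-0.0005,0]
    - [0,0,0,0]

```text
time: 30.55
tool_pos: [588.7, -87.9, 191.7]
tcp_rot: [-1.569, -0.0, 0.079]
contact_force: [0.6, 4.9, 3.0]
grip_width: 18.3
```

```bash
python3 -c "
from m import *
o=bot.get_obs();print(o['grip_width'],o['moment'],o['contact_force'])"
```

```text
18.314955288612385 [ 0.9 -0.  -0. ] [0.6 4.9 3. ]
```

>>> arm_command:
  deltas:
    - [0,0,0.001,0]
    - [0,0,0,0]
    - [0,-0.002,0,0]
    - [0,-0.002,0,0]
    - [0,0,0,0]
  claw: 190

```text
time: 31.05
tool_pos: [588.7, -88.0, 195.9]
tcp_rot: [-1.571, -0.0, 0.078]
contact_force: [0.4, -0.8, 0.3]
grip_width: 23.5
```

>>> arm_command:
  deltas:
    - [0,0,0,0]
    - [0,0,0,0]
    - [0,0,0,0]
  claw: 213

```text
time: 31.35
tool_pos: [588.6, -87.4, 195.7]
tcp_rot: [-1.57, -0.0, 0.078]
contact_force: [0.2, 1.2, 1.4]
grip_width: 17.1
```

```bash
python3 -c "
from m import *
o=bot.get_obs();print(o['grip_width'],o['moment'],o['contact_force'],o['tool_pos'])"; python3 hd.py; python3 -c "
from hd2 import *
run(pickle.load(open('hd.pkl','rb')),[588,-86.5,207],207)"
```

```text
17.140379193430977 [ 0.3  0.  -0. ] [0.2 1.2 1.4] [588.6 -87.4 195.7]
[588.6 -87.5 195.6] [-1.6 -0.   0.1] 16.775981152441148
0.68 200 ((573.0562133789062, -87.653564453125), (37.01807403564453, 15.464024543762207), 4.5292582511901855) [241. 186.] [270. 253.]
0.68 208 ((570.044677734375, -87.91544342041016), (34.991127014160156, 14.617277145385742), 4.529323577880859) [241. 186.] [270. 253.]
0.6 [577.1 -81.9 207.4]
5 ((572.7681884765625, -87.44476318359375), (197.2856903076172, 298.5457763671875), 4.498669147491455) [0. 0.] [511. 383.]
7 ((572.7681884765625, -87.44476318359375), (197.2856903076172, 298.5457763671875), 4.498669147491455) [0. 0.] [511. 383.]
9 ((570.6277465820312, -87.14093780517578), (34.81739044189453, 11.900076866149902), 4.045079708099365) [245. 187.] [269. 253.]
11 ((570.608154296875, -87.12256622314453), (34.75140380859375, 12.233612060546875), 4.529331684112549) [245. 187.] [269. 253.]
```

>>> arm_command:
  deltas:
    - [0,-0.003,0.0007,0]
    - [0,-0.003,0.0007,0]
    - [0,0,0,0]
    - [0,0,0,0]
    - [0,0,0,0]

```text
time: 32.0
tool_pos: [588.4, -86.2, 198.3]
tcp_rot: [-1.57, 0.003, 0.078]
contact_force: [6.7, 0.0, -19.2]
grip_width: 17.0
```

```bash
python3 -c "
from m import *
o=bot.get_obs();print(o['grip_width'],o['moment'],o['contact_force'],o['tool_pos'])"
```

```text
16.979522581777577 [-0.  -1.4  0. ] [  6.7   0.  -19.2] [588.4 -86.2 198.3]
```

The grip had actually closed on the handle, and lifting pulled it up with 19 N. I'm opening at once and checking the jaw.

>>> arm_command:
  deltas:
    - [0,0,0,0]
    - [0,0,0,0]
    - [0,0,0,0]
  claw: 170

```text
time: 32.3
tool_pos: [588.6, -86.5, 202.4]
tcp_rot: [-1.571, -0.001, 0.078]
contact_force: [-0.8, -0.2, -0.0]
grip_width: 29.7
```

```bash
python3 st.py
python3 - <<'E'
from m import *
# compare with frame just after seating
E
```

```text
[-0.8 -0.2  0. ] [588.6 -86.5 202.5]
[-0.3 -0.   0.6] [588.6 -86.4 202.5]
handle drop mm since w4 8.1 [-0.7  3. ] 0.66
armend drop mm since w4 4.8 [0.  1.7] 0.93
foot drop mm since w4 3.6 [-0.3  1.2] 0.94
collarlow drop mm since w4 15.8 [-0.7  5.2] 0.99
```

Jaw unchanged within about half a millimetre, but the preload may have eased. I'll repeat the light thumb push to restore it.

>>> arm_command:
  deltas:
    - [0,-0.03,0,0]
    - [0,-0.03,0,-8.5]
    - [0.035,0,0.001,0]
    - [0.0355,0,0,0]
    - [0,0,0,0]
  claw: 255

```text
time: 32.9
tool_pos: [659.5, -68.5, 260.9]
tcp_rot: [-1.571, -0.001, 0.228]
contact_force: [-0.6, -0.5, -1.4]
grip_width: 0.5
```

>>> arm_command:
  deltas:
    - [0,0.03,0,0]
    - [0,0.03,0,0]
    - [0,0.015,0,0]
    - [0,0.005,0,0]
    - [0,0,0,0]

```text
time: 33.4
tool_pos: [656.6, -69.6, 181.7]
tcp_rot: [-1.571, 0.0, 0.227]
contact_force: [0.3, -0.3, 0.2]
grip_width: 0.2
```

>>> arm_command:
  deltas:
    - [0,0.002,0,0]
    - [0,0.002,0,0]
    - [0,0.001,0,0]
    - [0,0,0,0]

```text
time: 33.8
tool_pos: [657.0, -69.5, 176.9]
tcp_rot: [-1.571, -0.0, 0.227]
contact_force: [0.0, -0.5, -0.1]
grip_width: 0.4
```

>>> arm_command:
  deltas:
    - [0,0.0005,0,0]
    - [0,0.0005,0,0]
    - [0,0,0,0]

```text
time: 34.1
tool_pos: [656.9, -69.4, 175.5]
tcp_rot: [-1.571, 0.0, 0.227]
contact_force: [-0.5, 0.6, 0.5]
grip_width: 0.7
```

>>> arm_command:
  deltas:
    - [0,0.0005,0,0]
    - [0,0,0,0]

```text
time: 34.3
tool_pos: [657.0, -69.4, 175.2]
tcp_rot: [-1.571, -0.0, 0.227]
contact_force: [-0.0, -0.2, 0.8]
grip_width: 0.5
```

>>> arm_command:
  deltas:
    - [0,0.0004,0,0]
    - [0,0,0,0]

```text
time: 34.5
tool_pos: [657.0, -69.5, 175.1]
tcp_rot: [-1.571, -0.0, 0.227]
contact_force: [-0.7, 0.5, 3.3]
grip_width: 0.5
```

>>> arm_command:
  deltas:
    - [0,0.0002,0,0]
    - [0,0,0,0]

```text
time: 34.7
tool_pos: [657.0, -69.5, 175.0]
tcp_rot: [-1.571, -0.001, 0.227]
contact_force: [-2.5, 0.0, 5.8]
grip_width: 0.5
```

>>> arm_command:
  deltas:
    - [0,-0.001,0,0]
    - [0,-0.002,0,0]
    - [0,-0.03,0,0]
    - [0,-0.03,0,0]
    - [0,-0.02,0,0]

```text
time: 35.2
tool_pos: [657.4, -69.5, 259.4]
tcp_rot: [-1.572, -0.002, 0.227]
contact_force: [1.1, 0.3, -0.5]
grip_width: 0.4
```

>>> arm_command:
  deltas:
    - [-0.035,0,0,0]
    - [-0.034,0,-0.001,0]
    - [0,0,0,8.5]
    - [0,0,0,0]
    - [0,0.02,0,0]
  claw: 170

```text
time: 35.7
tool_pos: [591.7, -86.3, 239.9]
tcp_rot: [-1.573, -0.006, 0.082]
contact_force: [0.1, 0.1, 0.7]
grip_width: 30.0
```

>>> arm_command:
  deltas:
    - [0,0.02,0,0]
    - [0,0.01,0,0]
    - [0,0,0,0]
    - [0,0,0,0]

```text
time: 36.1
tool_pos: [590.5, -85.9, 207.9]
tcp_rot: [-1.571, -0.001, 0.08]
contact_force: [-0.7, -0.4, -0.3]
grip_width: 30.5
```

>>> arm_command:
  deltas:
    - [-0.001,0.004,-0.001,0]
    - [0,0.004,0,0]
    - [0,0.004,0,0]
    - [0,0,0,0]
    - [0,0,0,0]

```text
time: 36.6
tool_pos: [589.0, -87.0, 195.5]
tcp_rot: [-1.571, 0.0, 0.078]
contact_force: [0.9, 0.4, 0.3]
grip_width: 30.6
```

>>> arm_command:
  deltas:
    - [0,0,0,0]
    - [0,0,0,0]
    - [0,0,0,0]
    - [0,0,0,0]
  claw: 213

```text
time: 37.0
tool_pos: [589.1, -86.9, 195.6]
tcp_rot: [-1.571, -0.0, 0.078]
contact_force: [-0.5, 0.6, 0.1]
grip_width: 17.4
```

```bash
python3 -c "
from m import *
o=bot.get_obs();print(o['grip_width'],o['moment'],o['contact_force'],o['tool_pos'])"
```

```text
17.378120935166187 [ 0.2  0.1 -0. ] [-0.5  0.6  0.1] [589.1 -86.9 195.6]
```

>>> arm_command:
  deltas:
    - [0,0.0001,0,6]
    - [0,0.0001,0,6]
    - [0,0,0,0]

```text
time: 37.3
tool_pos: [589.1, -87.0, 195.4]
tcp_rot: [-1.571, -0.0, -0.132]
contact_force: [0.4, 1.4, 0.3]
grip_width: 17.4
```

```bash
python3 -c "
from m import *
o=bot.get_obs();print(o['grip_width'],o['moment'],o['contact_force'],o['tool_pos'],o['tcp_rot'])"
```

```text
17.40857346250886 [ 0. -0. -0.] [0.4 1.4 0.3] [589.1 -87.  195.4] [-1.6 -0.  -0.1]
```

```bash
cat > o.py <<'E'
from m import *
np.set_printoptions(precision=3,suppress=True)
for i in range(3):
    o=bot.get_obs();print(round(o['grip_width'],1),np.array(o['moment']),np.array(o['contact_force']).round(1),np.array(o['tool_pos']).round(1),np.array(o['tcp_rot']))
    p=shot('wrist')
im=cv2.cvtColor(cv2.GaussianBlur(p['img'],(3,3),0),cv2.COLOR_RGB2LAB).astype(float)
for r in vision.regions_of(p,'handle')[:2]:
    k=max(cv2.findContours(r['mask'].astype(np.uint8),0,cv2.CHAIN_APPROX_NONE)[0],key=cv2.contourArea)[:,0].astype(float)
    q=np.array([ray_z(p,x,207)[:2] for x in k],np.float32);print(round(r['confidence'],2),cv2.minAreaRect(q),np.degrees(o['tcp_rot'][2]))
    m=r['mask'].astype(np.uint8);m=cv2.erode(m,np.ones((3,3)));print(np.median(im[m>0],0))
E
python3 o.py
```

```text
17.4 [ 0.035 -0.015 -0.002] [0.4 1.4 0.3] [589.1 -87.  195.4] [-1.571 -0.    -0.132]
16.9 [ 0.057 -0.044  0.019] [0.2 0.5 0.5] [589.1 -87.  195.4] [-1.571 -0.    -0.129]
17.6 [ 0.015 -0.09  -0.049] [-0.3  0.1  0.7] [589.1 -87.1 195.4] [-1.571 -0.    -0.128]
0.73 ((571.0820922851562, -83.06824493408203), (14.514979362487793, 35.25777816772461), 82.04531860351562) -7.354720416191979
[109. 134. 149.]
0.36 ((555.7620239257812, -139.7422332763672), (24.40764808654785, 22.165634155273438), 86.07947540283203) -7.354720416191979
[197. 130. 139.]
```

The handle turns with the tool, now at −8°, and forces are near zero. Continuing, with a small descent per row.

>>> arm_command:
  deltas:
    - [0,0.00015,0,6]
    - [0,0.00015,0,6]
    - [0,0.00015,0,6]
    - [0,0,0,0]

```text
time: 37.9
tool_pos: [589.0, -87.2, 194.9]
tcp_rot: [-1.571, -0.0, -0.445]
contact_force: [-0.5, -0.6, 1.9]
grip_width: 17.4
```

>>> arm_command:
  deltas:
    - [0,0.00015,0,6]
    - [0,0.00015,0,6]
    - [0,0.00015,0,6]
    - [0,0,0,0]

```text
time: 38.3
tool_pos: [588.8, -87.3, 194.4]
tcp_rot: [-1.571, -0.0, -0.757]
contact_force: [-0.5, -1.2, 1.1]
grip_width: 17.1
```

```bash
python3 o.py
```

```text
17.1 [-0.386  0.21  -0.01 ] [-0.5 -1.2  1.1] [588.8 -87.3 194.4] [-1.571 -0.    -0.757]
17.6 [-0.385  0.223  0.05 ] [-0.1 -1.7  1.2] [588.9 -87.3 194.4] [-1.571 -0.    -0.755]
17.2 [-0.39   0.226 -0.014] [-2.4 -1.6  0.5] [588.9 -87.3 194.4] [-1.571 -0.    -0.755]
0.7 ((576.09765625, -72.74185180664062), (15.5845947265625, 35.954917907714844), 46.10923767089844) -43.241464219152185
[112. 134. 150.]
```

>>> arm_command:
  deltas:
    - [0,0.00015,0,6]
    - [0,0.00015,0,6]
    - [0,0.00015,0,6]
    - [0,0,0,0]

```text
time: 38.9
tool_pos: [588.7, -87.2, 193.9]
tcp_rot: [-1.572, 0.0, -1.073]
contact_force: [-3.6, -2.1, 1.3]
grip_width: 17.5
```

>>> arm_command:
  deltas:
    - [0,0.00015,0,6]
    - [0,0.00015,0,6]
    - [0,0.0001,0,3]
    - [0,0,0,0]

```text
time: 39.3
tool_pos: [588.5, -87.2, 193.5]
tcp_rot: [-1.572, 0.0, -1.332]
contact_force: [-2.8, -2.5, 1.7]
grip_width: 17.3
```

```bash
python3 o.py; python3 st.py
```

```text
17.3 [-0.529  0.737  0.02 ] [-2.8 -2.5  1.7] [588.5 -87.2 193.5] [-1.572  0.    -1.332]
17.3 [-0.519  0.775 -0.005] [-2.9 -2.7  0.6] [588.5 -87.2 193.5] [-1.572  0.    -1.331]
17.0 [-0.564  0.836  0.072] [-4.  -2.6  2.2] [588.6 -87.2 193.5] [-1.572  0.    -1.332]
0.82 ((584.8258056640625, -67.20648193359375), (14.408639907836914, 35.2524528503418), 13.060559272766113) -76.29189064661232
[147. 136. 156.]
[-4.5 -1.6  1.9] [588.6 -87.1 193.5]
[-3.9 -2.6  1.4] [588.6 -87.1 193.5]
handle drop mm since w4 13.0 [10.8  4.8] 0.68
armend drop mm since w4 4.3 [0.  1.5] 0.94
foot drop mm since w4 3.6 [-0.3  1.2] 0.94
collarlow drop mm since w4 15.3 [-0.7  5. ] 0.99
```

Turned 81° (1.42 rad), which should give about 13 N. I'm releasing and backing off.

>>> arm_command:
  deltas:
    - [0,0,0,0]
    - [0,0,0,0]
    - [0,0,0,0]
    - [0,0,0,0]
  claw: 165

```text
time: 40.0
tool_pos: [589.4, -86.7, 193.5]
tcp_rot: [-1.57, 0.0, -1.335]
contact_force: [0.9, 0.2, 0.1]
grip_width: 32.4
```

>>> arm_command:
  deltas:
    - [0,-0.005,0,0]
    - [0,-0.02,0,0]
    - [0,-0.03,0,0]
    - [0,-0.03,0,0]
    - [0,0,0,0]

```text
time: 40.5
tool_pos: [590.9, -87.4, 283.7]
tcp_rot: [-1.563, -0.004, -1.335]
contact_force: [0.6, -0.3, -0.2]
grip_width: 32.5
```

>>> arm_command:
  deltas:
    - [0,0,0.03,0]
    - [0,-0.01,0.03,0]
    - [0,-0.01,0.01,0]
    - [0,0,0,0]
    - [0,0,0,0]

```text
time: 41.0
tool_pos: [656.7, -70.7, 297.7]
tcp_rot: [-1.572, 0.001, -1.335]
contact_force: [-0.3, -0.1, -0.8]
grip_width: 32.2
```

```bash
python3 st.py
python3 - <<'E'
from m import *
o=bot.get_obs();print(o['time'],o['tool_pos'],o['tcp_rot'])
p=shot('side');s=shot('scene')
q4,s4=pickle.load(open('w4.pkl','rb'))[1:]
for P,Q in ((q4,p),(s4,s)):
    for n in ('compass_box','clinometer','aneroid','dome_weight','handle','foot'):
        r=[w(Q,x['xyz']).round(0) for x in vision.find_in(Q,n)[:2]]
        print(n,r)
    # bystander image motion
    for n,X in (('box',[560,-110,85]),('clin',[578,32,75]),('aner',[476,-130,80]),('dome',[608,-215,65])):
        u,v=proj(P,X).round().astype(int);t=P['img'][v-9:v+10,u-9:u+10];R=6
        r=cv2.matchTemplate(Q['img'][v-9-R:v+10+R,u-9-R:u+10+R],t,cv2.TM_CCOEFF_NORMED);_,sc,_,l=cv2.minMaxLoc(r);print(n,l[0]-R,l[1]-R,round(sc,2))
E
```

```text
[-0.2  0.2 -0.1] [656.3 -70.8 297.7]
[ 0.   0.4 -0.1] [656.2 -70.8 297.9]
handle drop mm since w4 17.1 [-1.3  6.3] 0.64
armend drop mm since w4 4.3 [0.  1.5] 0.94
foot drop mm since w4 3.6 [-0.5  1.2] 0.93
collarlow drop mm since w4 15.8 [-0.7  5.2] 0.99
41.1 [656.2 -70.8 297.9] [-1.6  0.  -1.3]
compass_box [array([714., 203.,  54.]), array([ 448., -390.,   46.])]
clinometer [array([572.,  26.,  74.])]
aneroid [array([ 470., -132.,   80.])]
dome_weight [array([ 589., -220.,   63.]), array([588., -93., 201.])]
handle [array([586., -92., 202.])]
foot [array([ 469., -128.,   82.]), array([ 561., -109.,   83.])]
box 0 0 0.91
clin 0 0 1.0
aner 0 0 0.99
dome -2 -2 0.66
compass_box [array([ 593., -110.,   90.]), array([ 466., -383.,   45.])]
clinometer [array([581.,  28.,  74.])]
aneroid [array([ 482., -129.,   78.])]
dome_weight [array([ 605., -214.,   69.])]
handle [array([590., -89., 204.])]
foot [array([589., -99., 113.])]
box 0 0 0.94
clin 1 1 0.13
aner 0 0 1.0
dome 3 -4 0.34
```

```bash
python3 -c "
from plant import job
print(job.close_job())"
```

```text
the job is handed in; nothing more can be done
None
```

I slid the jaw down by its thumb boss until the foot met the lid and the arm cocked, tightened the T-handle clockwise, let go, and handed the job in at about 41 s.

- **Seating:** when the foot reached the lid the push fell to about 2 N. I stopped when it had risen to about 4.5 N. The arm stayed cocked after release: the collar had dropped about 16 mm, the foot only about 4 mm.
- **Tightening:** I turned the handle 81° (1.42 rad). By the given figures that brings the foot from about 4.5 N to about 13 N. The foot force was never measured directly.
- **Final check:** collar, arm end and foot had not moved since tightening, the measured tool force was zero, and the arm was clear.

**What went wrong along the way:**
- **Gripper on the bar:** the gripper pressed on the top of the bar three times, with up to 19 N, before I found a pushing spot that cleared it.
- **Harder pushes before seating:** I pushed the thumb with up to about 14.5 N while the foot was still hanging free.
- **Lift on the handle:** while positioning for the handle, the closed grip pulled it up with about 19 N. The jaw showed no visible shift. I repeated the light push in case the preload had eased, peaking at about 5.8 N.
- **Handle width:** the handle gripped at about 17 mm instead of the stated 12 mm, and I did not find out why.

**Bystanders:** the box, aneroid and clinometer matched their earlier picture positions in the side view. In the scene view the clinometer match failed, probably because it was hidden. The dome weight's picture match was unreliable in both views because of shadows. In the scene view the detector put it within a few mm of its first position, and the arm never came down to its height.

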